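# Get the nest block out from behind the anvils

### The arm

A 7-joint arm with a two-finger parallel gripper is mounted at the origin on the work surface. World frame = base frame: x ahead of the robot, y to its left, z up, the work surface at z = 0. Lengths are in mm, angles in rad, forces in N, time in s.
With the tool pointing down it reaches from about 400 to 850 mm from the base axis. Payload 10.4 kg.
Tool frame: the origin (TCP) lies at the very end of the fingers, on their centre line; the grasp point (between the pads) lies 19 mm behind it; x points along the fingers, y is the direction in which the jaws open and shut, and the axes are right-handed (so a half turn about x gives the same grasp; the last joint's range is limited). The gripper opens to 87 mm and grips with 3 to 60 N. Pads are 19 mm wide; open, the fingers measure 117 mm over their backs; the gripper's body (75 mm by 190 mm) begins 51 mm behind the grasp point.
Start: joints at [-1.21, 0.332, -0.065, 1.46, 0.022, 1.35, -0.088], TCP at [234.018, 579.558, 222.576] pointing down, gripper open.
Joint ranges: [-2.6, 2.6], [-0.5, 2.12], [-1.47, 1.34], [0.16, 2.42], [-1.27, 4.41], [0.06, 2.06], [-2.6, 2.6]. Speed limits (rad/s): [2.22, 2.22, 2.79, 2.79, 3.14, 3.14, 3.14].

### API

Orientations are given as a 3x3 rotation matrix whose columns are the frame's x, y, z axes.
In Python, from workcell import robot gives the robot as it stands.
- The arm moves only by the shell command python3 -m crank 'ROWS' [FORCE]. ROWS is JSON, a list that holds one entry, the list of rows, each a list of 7 numbers: the shift along the tool's x, y, z normalised to -1 to 1, where 1 is 30 mm, then the turn, a rotation vector about the tool's x, y, z normalised to -1 to 1, where 1 is 6 degrees, then the finger opening in mm, from 0 to 87. In form: [[[dx, dy, dz, rx, ry, rz, fingers], ...]]. A call has 1 to 10 rows; each row shifts and turns the commanded pose from where the row before left it, along the tool's axes as they then stand; what a row does not reach is not made up. A row lasts 1/12 s, in which the tool goes at most 41.7 mm and 7.16 degrees, less where a joint would pass 70% of its speed; a pose out of reach is approached as far as the arm can. A call with a number of a shift or a turn outside -1 to 1 is refused whole. A call with a gripper value outside its range is refused whole. The fingers move at their own pace and stop on an object; FORCE is the grip in N (left out, the last holds). Time passes only in rows, so rows that do not move let the fingers close. It gives the time, the measured TCP pose, the force and the opening at its end, in the units of the state.
- robot.get_state(): the state, without advancing time (a new reading comes with each control period).
- robot.grab_frame(name): name is "side" or "top" or "wrist"; returns a dict with "frame" (400x640x3 uint8, red, green, blue), "fovy" (degrees; the focal length in pixels is half the picture's height over the tangent of half this angle, whatever the lens; pixels are square), "cx", "cy" (the principal point, pixels), "camera_from_world" (4x4, takes a point from world to camera coordinates). Camera axes: x right, y up, looking along -z (the intrinsics and any distortion apply to the point x, -y, -z); pixel columns grow to the right and rows downward; lengths in mm; the calibration is good to about 2 mm. A picture is of the moment at which its call begins. There is no depth.
- robot.finish_job(): hands the job in, once; it reports no verdict.
The state is a dict: "clock": time; "joints": joint angles; "joint_vel": joint speeds; "effort": joint torques, N m; "tool_pos": TCP position; "tool_rot": TCP orientation; "wrist_force": force on the tool from outside, world axes, zero at the start; "wrist_torque": the same for the moment, N m; "grip_width": finger opening in mm.
Only numpy, scipy, OpenCV 4.12 (cv2) and the standard library are available. Lean on these libraries where they do the work, as an engineer would, in place of code of your own. Each camera call takes 0.05 s, during which the arm holds its last target.

### The job

Set up the riveting job: the aluminium nest block lies at the back of the tooling tray with three anvils standing close in front of it, so first take all three anvils out and stand them on the black rubber mat, leaving the block where it is. Then lay the nest block, nest side up, flat on the bolster plate between its four corner locators, and stand each anvil back in the tray at the very spot it came from. Keep the anvils upright throughout, and leave the hub, the oil bottle and the screwdriver alone.

Things in the scene. Friction and masses are not known exactly. Their poses are not given: they have to be found in the camera images.
- tray: Fixed grey open steel tray, 160 mm (x) by 220 mm (y) by 30 mm high outside, walls and floor 4 mm thick. Origin: centre of its underside; x points away from the robot to the tray's back, y along its length. The anvils stand in a row along y in its front half (local x about -42 mm, at local y about -54, 0 and 54 mm, any order), the nest block behind them at local x about 17 mm.
- mat: Fixed black rubber bench mat, 240 mm (x) by 140 mm (y), 4 mm thick: the side area for the anvils. Origin: centre of its underside.
- bolster: Fixed dark steel bolster plate, 110 mm (x) by 170 mm (y), 16 mm thick, the target of the nest block. Origin: centre of its underside. Four L-shaped corner locators rise 8 mm above its top (to 24 mm); their inner faces stand 33 mm off the centre in x and 63 mm in y, so the block, lying along y, has 8 mm to spare on every side. The long sides are free between the locators (90 mm).
- anvil_round: Loose steel rivet anvil, about 0.6 kg, 110 mm tall: round foot 46 mm across and 12 mm high, round column 30 mm across up to 98 mm, a small round spigot 16 mm across on top. Origin: centre of its underside, z up. Grip the column 75 to 90 mm above the underside, from above.
- anvil_square: Loose steel rivet anvil, about 0.7 kg, 110 mm tall: square foot 44 mm wide and 12 mm high, square column 28 mm wide with faces along its x and y, a slot along y across its top (10 mm wide, 12 mm deep). Origin: centre of its underside, z up. Its x axis starts within 0.12 rad of the tray's x axis. Grip the column on two opposite faces, 75 to 85 mm above the underside.
- anvil_cup: Loose steel rivet anvil, about 0.55 kg, 110 mm tall: round foot 46 mm across and 12 mm high, thin stem 20 mm across, and a round cup-shaped head 40 mm across from 78 to 110 mm height with a shallow dished top. Origin: centre of its underside, z up. Grip the head 85 to 98 mm above the underside.
- nest_block: Loose aluminium block, 0.55 kg, 50 (x) by 110 (y) by 36 mm high, a ring seat (the nest, 38 mm across, 4 mm high) on top. Origin: centre of underside, z up; same either way round. Grip across its 50 mm at mid-length, 25 to 30 mm above its underside. At the start the anvils' feet stand about 10 mm in front of it, leaving no room for finger or gripper; behind it are about 34 mm to the tray wall.
- hub: Bystander: loose stepped aluminium hub, flange 60 mm across and 11 mm high, boss 40 mm across to 27 mm height. Origin: centre of its underside. Leave it alone.
- oil_bottle: Bystander: loose white plastic oil bottle with black cap, 46 mm across, 115 mm tall. Origin: centre of its underside. Leave it alone.
- screwdriver: Bystander: loose screwdriver with wooden handle, 190 mm long, lying on the bench along its x axis in front of the robot base. Leave it alone.
There are look-alikes about, which are no part of the job. Leave any orange look-alike of the anvil_cup alone.

How it is judged (in metres and radians):
On the way, in this order (a step that is already met when the one before it is completed fails the run):
1. all three anvils stand upright on the rubber mat, and the nest block is still where it was in the tray (within 15 mm) (x of anvil_round in the frame of mat between -0.12 and 0.12 m and y of anvil_round in the frame of mat between -0.07 and 0.07 m and z of anvil_round in the frame of mat between 0 and 0.008 m and angle between each of anvil_round, anvil_square, anvil_cup's own z axis and vertical below 0.1 rad and linear speed of each of anvil_round, anvil_square, anvil_cup below 0.05 m/s and x of anvil_square in the frame of mat between -0.12 and 0.12 m and y of anvil_square in the frame of mat between -0.07 and 0.07 m and z of anvil_square in the frame of mat between 0 and 0.008 m and x of anvil_cup in the frame of mat between -0.12 and 0.12 m and y of anvil_cup in the frame of mat between -0.07 and 0.07 m and z of anvil_cup in the frame of mat between 0 and 0.008 m and distance of nest_block from where it was at the start of the episode below 0.015 m), for 0.2 s.
2. the nest block lies flat on the bolster plate between the four corner locators (x of nest_block in the frame of bolster between -0.011 and 0.011 m and y of nest_block in the frame of bolster between -0.011 and 0.011 m and z of nest_block in the frame of bolster between 0.012 and 0.02 m and angle between nest_block's own z axis and vertical below 0.06 rad and angle between the y axis of nest_block and the y axis of bolster, either way round below 0.2 rad), for 0.2 s.
At the end, for the whole second after the job is handed in: The nest block lies flat, nest up, on the bolster plate between the corner locators (centre within 11 mm of the plate's centre along x and y, long side within 0.2 rad of the plate's y), and each anvil stands upright in the tray within 15 mm of where it stood at the start; everything is at rest (all of step 2 and linear speed of each of nest_block, anvil_round, anvil_square, anvil_cup below 0.02 m/s and angular speed of each of nest_block, anvil_round, anvil_square, anvil_cup below 0.2 rad/s and distance of each of anvil_round, anvil_square, anvil_cup from where it was at the start of the episode below 0.015 m and angle between each of anvil_round, anvil_square, anvil_cup's own z axis and vertical below 0.08 rad); the robot touches nothing.
It fails at once if an anvil is tipped by more than 0.5 rad (angle between any of anvil_round, anvil_square, anvil_cup's own z axis and vertical above 0.5 rad).
It fails at once if the hub, the oil bottle or the screwdriver is moved by more than 25 mm (distance of any of hub, oil_bottle, screwdriver from where it was at the start of the episode above 0.025 m).
It also fails if it takes over 141 s, if anything falls off the work surface, if the arm or the gripper's body presses on something with over 40 N, if the wrist force passes 120 N, or if a joint passes its speed limit or range.

## Working session

There is one attempt and no reset: what is moved stays moved. The work goes in short steps, Python scripts to look and compute and a shell command to move; the robot and the scene stay as the last step left them, time stands still between calls to the robot, and variables do not carry over. Pictures are saved under pics/ and viewed, and the job is handed in when it is done.

```bash
ls; mkdir -p pics
cat > h.py <<'E'
import numpy as np, cv2, json
from workcell import robot
def snap(n,f):
    d=robot.grab_frame(n); cv2.imwrite('pics/'+f+'.png',d['frame'][:,:,::-1])
    np.savez('pics/'+f+'.npz',**{k:np.array(v) for k,v in d.items() if k!='frame'},frame=d['frame']); return d
E
python3 - <<'E'
from h import *
for n in ['side','top','wrist']:
    d=snap(n,n+'0'); print(n,{k:(np.round(v,3).tolist() if k!='frame' else 0) for k,v in d.items()})
s=robot.get_state(); print(s)
E
```

```text
pics
side {'frame': 0, 'fovy': 44.859, 'cx': 316.403, 'cy': 201.314, 'camera_from_world': [[0.989, -0.144, 0.01, -571.54], [0.086, 0.641, 0.763, -100.272], [-0.117, -0.754, 0.646, -1185.555], [0.0, 0.0, 0.0, 1.0]]}
top {'frame': 0, 'fovy': 53.986, 'cx': 318.742, 'cy': 193.909, 'camera_from_world': [[-0.007, -1.0, -0.029, 30.51], [0.994, -0.01, 0.107, -574.869], [-0.107, -0.028, 0.994, -924.863], [0.0, 0.0, 0.0, 1.0]]}
wrist {'frame': 0, 'fovy': 66.58, 'cx': 318.918, 'cy': 201.375, 'camera_from_world': [[0.374, 0.928, -0.001, -625.027], [-0.887, 0.357, -0.292, 34.271], [-0.27, 0.11, 0.956, -392.065], [0.0, 0.0, 0.0, 1.0]]}
{'clock': 0.15, 'joints': array([-1.20955565,  0.33268952, -0.06473135,  1.46069612,  0.02159042,
        1.34993234, -0.08844266]), 'joint_vel': array([-0.00132402, -0.0017444 , -0.00165053, -0.00168243,  0.00026392,
       -0.0006861 ,  0.00192052]), 'effort': array([ 6.33247055e-04, -6.23631978e+01,  2.44502194e-02, -3.90149760e+01,
       -6.14566519e-02,  3.71589430e-02,  1.15708190e-04]), 'tool_pos': array([233.92675688, 579.26796837, 221.98497869]), 'tool_rot': array([[-3.62585436e-04,  3.74390880e-01,  9.27270908e-01],
       [-9.64575822e-04,  9.27270407e-01, -3.74391055e-01],
       [-9.99999469e-01, -1.03017184e-03,  2.49136462e-05]]), 'wrist_force': array([ 0.17723551, -0.73533288,  0.05777593]), 'wrist_torque': array([0.01977495, 0.03959119, 0.00309284]), 'grip_width': 87.27491744451272}
```

View pics/top0.png

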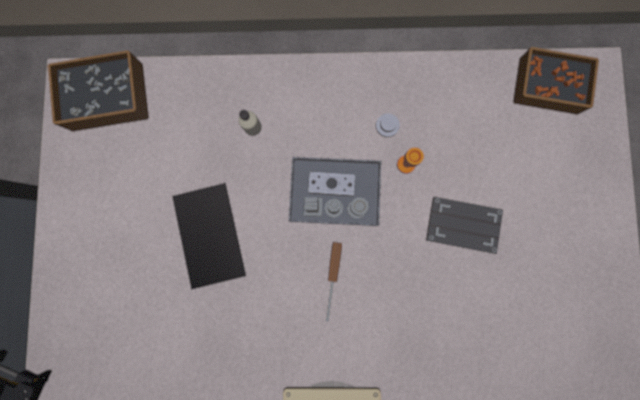

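View pics/side0.png

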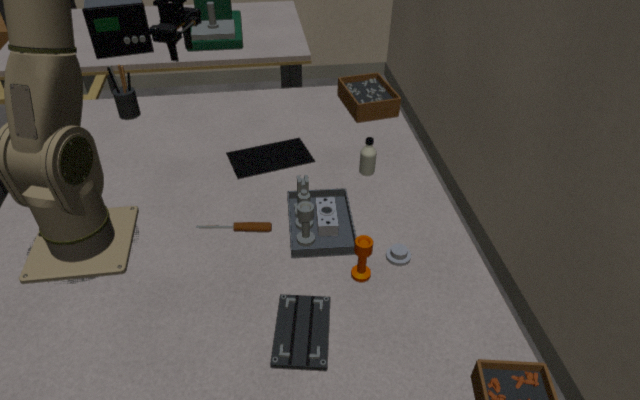

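View pics/wrist0.png

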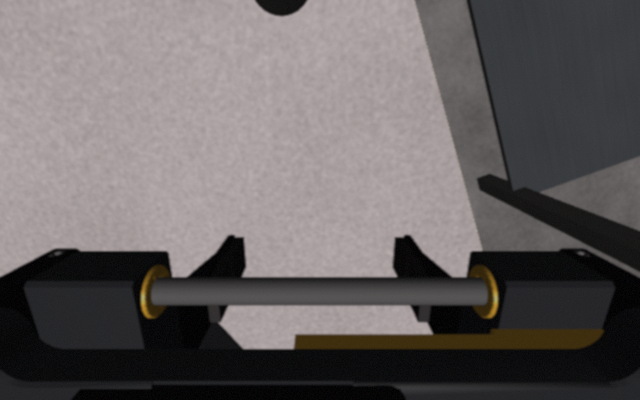

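```bash
cat >> h.py <<'E'
def load(f): return dict(np.load('pics/'+f+'.npz'))
def proj(d,P):
    P=np.atleast_2d(P).astype(float); M=np.array(d['camera_from_world']); c=P@M[:3,:3].T+M[:3,3]
    f=200/np.tan(np.radians(float(d['fovy']))/2)
    return np.c_[float(d['cx'])+f*c[:,0]/-c[:,2], float(d['cy'])-f*c[:,1]/-c[:,2]]
def back(d,px,z):
    px=np.atleast_2d(px).astype(float); M=np.array(d['camera_from_world']); f=200/np.tan(np.radians(float(d['fovy']))/2)
    r=np.c_[(px[:,0]-float(d['cx']))/f,-(px[:,1]-float(d['cy']))/f,-np.ones(len(px))]@M[:3,:3]
    o=-M[:3,:3].T@M[:3,3]; t=(z-o[2])/r[:,2]; return o+t[:,None]*r
def crop(d,f,x0,y0,w,h,s):
    im=d['frame'][y0:y0+h,x0:x0+w,::-1]; im=cv2.resize(im,None,fx=s,fy=s,interpolation=cv2.INTER_CUBIC)
    im=cv2.convertScaleAbs(im,alpha=1.5); st=10
    for x in range((x0//20+1)*20,x0+w,20): cv2.putText(im,str(x),((x-x0)*s,10),0,.4,(0,255,0)); cv2.line(im,((x-x0)*s,12),((x-x0)*s,18),(0,255,0))
    for y in range((y0//20+1)*20,y0+h,20): cv2.putText(im,str(y),(0,(y-y0)*s),0,.4,(0,255,0)); cv2.line(im,(25,(y-y0)*s),(31,(y-y0)*s),(0,255,0))
    cv2.imwrite('pics/'+f+'.png',im)
E
python3 - <<'E'
from h import *
d=load('top0'); s=load('side0')
crop(d,'c1',280,140,110,95,7); crop(s,'c2',270,165,110,100,7); crop(d,'c3',165,175,90,120,5); crop(d,'c4',415,185,100,80,7)
print(back(d,[[293,158],[380,160],[379,225],[290,223]],30).round(1))
print(back(d,[[435,198],[502,208],[495,252],[428,240]],16).round(1))
print(back(d,[[174,196],[226,184],[244,276],[192,288]],4).round(1))
E
```

```text
[[ 665.    88.7   30. ]
 [ 657.3 -124.9   30. ]
 [ 498.5 -118.8   30. ]
 [ 505.    96.    30. ]]
[[ 563.9 -258.8   16. ]
 [ 537.9 -419.5   16. ]
 [ 432.1 -396.9   16. ]
 [ 461.8 -238.    16. ]]
[[576.3 392.9   4. ]
 [605.6 261.    4. ]
 [376.5 212.    4. ]
 [347.9 340.5   4. ]]
```

View pics/c1.png

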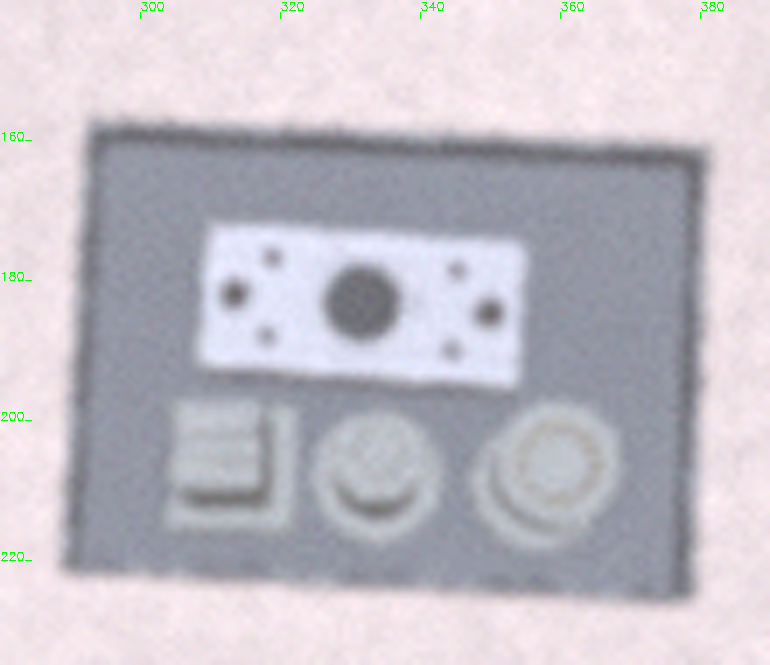

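View pics/c2.png

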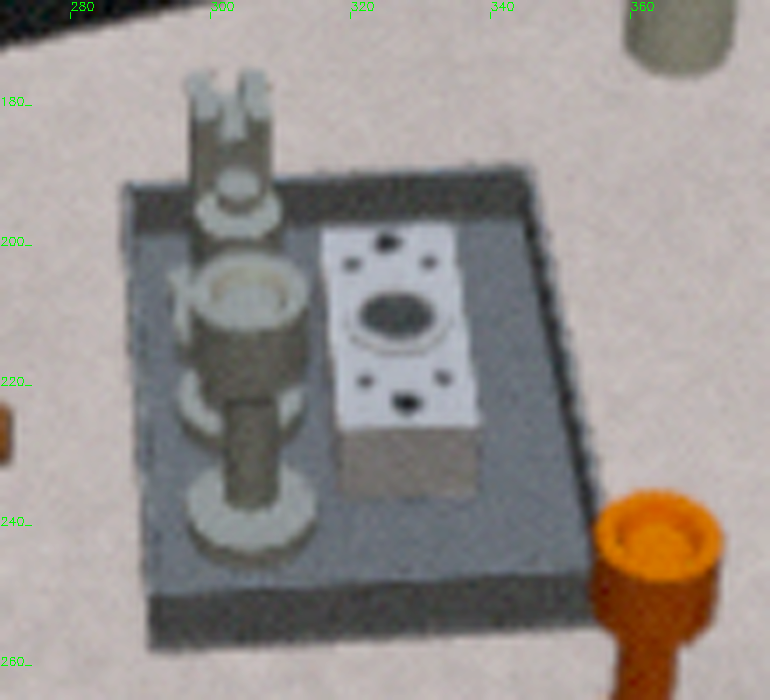

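View pics/c3.png

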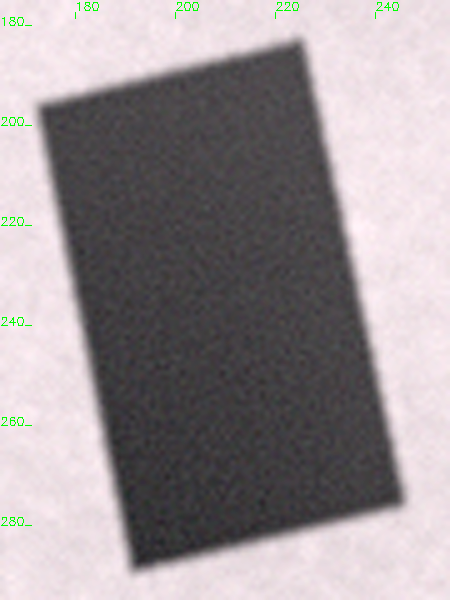

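View pics/c4.png

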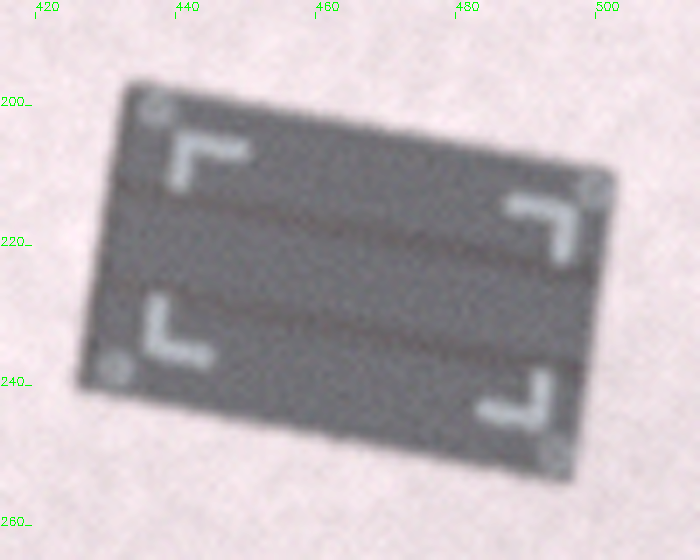

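Run:
```python
from h import *
d=load('top0'); s=load('side0')
crop(s,'c5',220,130,100,55,8); crop(s,'c6',262,285,80,90,6)
M=d['camera_from_world'];print(-M[:3,:3].T@M[:3,3])
print(back(d,[[293.1,157.4],[381,161.4],[378.9,225.7],[289.3,221.4]],30).round(1))
print(back(d,[[433.3,196.4],[502.9,209.3],[496.7,253.9],[426.1,240.4]],16).round(1))
print(back(d,[[172.6,195.8],[225.2,182.6],[246,275.6],[191.6,289.2]],4).round(1))
```

```text
[ 4.72630693e+02 -8.09380048e-01  9.81527369e+02]
[[ 666.5   88.5   30. ]
 [ 653.8 -127.3   30. ]
 [ 496.9 -118.5   30. ]
 [ 508.9   97.7   30. ]]
[[ 567.8 -254.8   16. ]
 [ 534.7 -421.5   16. ]
 [ 427.5 -400.7   16. ]
 [ 460.8 -233.4   16. ]]
[[576.9 396.5   4. ]
 [609.2 263.1   4. ]
 [377.4 207.1   4. ]
 [345.  341.4   4. ]]
```

View pics/c5.png

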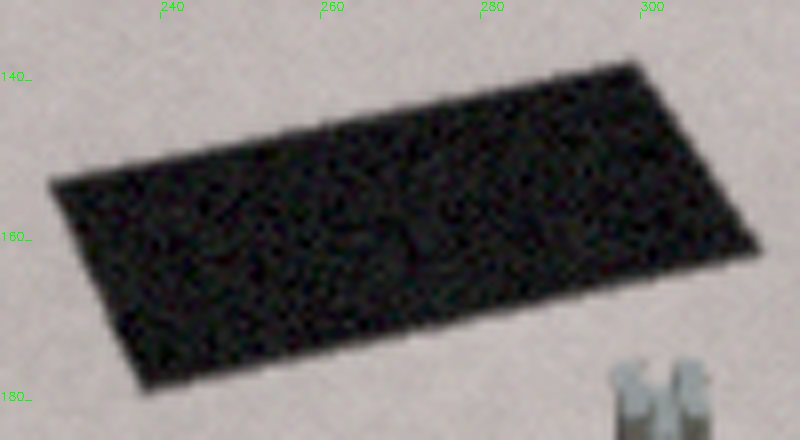

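View pics/c6.png

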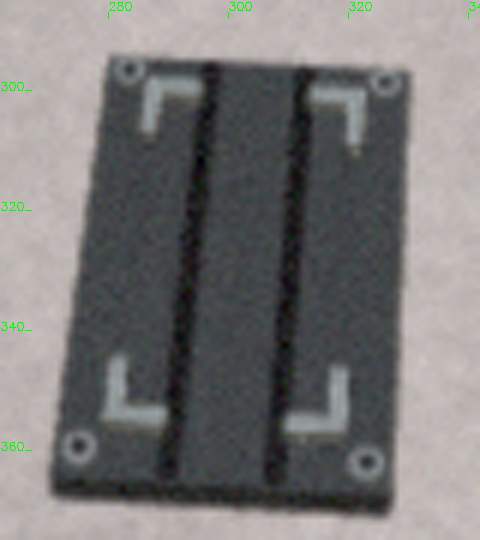

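```bash
cat > fit.py <<'E'
from h import *
from scipy.optimize import least_squares
from scipy.spatial.transform import Rotation as R
T,S=load('top0'),load('side0')
# local corners order: (+x,+y),(+x,-y),(-x,-y),(-x,+y)
obj={'tray':(80,110,30),'bol':(55,85,16),'mat':(120,70,4)}
top={'tray':[[293.1,157.4],[381,161.4],[378.9,225.7],[289.3,221.4]],'bol':[[433.3,196.4],[502.9,209.3],[496.7,253.9],[426.1,240.4]],'mat':[[172.6,195.8],[225.2,182.6],[246,275.6],[191.6,289.2]]}
n=[np.nan]*2
side={'tray':[[346.4,188.6],n,[291.1,249.6],[287.4,191.1]],'bol':[[330.3,297],[327,368.3],[270.7,365.8],[280.3,294.7]],'mat':[[299.6,137.5],[315.2,161.8],[238.4,179],[226.2,152.5]]}
def pj(d,P,q):  # q: dt3, drot3, fs, k1
    P=np.atleast_2d(P); M=np.array(d['camera_from_world']); c=P@M[:3,:3].T+M[:3,3]
    c=c@R.from_rotvec(q[3:6]).as_matrix().T+q[:3]
    f=200/np.tan(np.radians(float(d['fovy']))/2)
    u=np.c_[c[:,0]/-c[:,2],-c[:,1]/-c[:,2]]; r2=(u**2).sum(1,keepdims=True)
    u=u*(1+q[7]*r2); return np.array([d['cx'],d['cy']])+f*(1+q[6])*u
def place(p,L):
    c,s=np.cos(p[2]),np.sin(p[2]); L=np.atleast_2d(L); return np.c_[p[0]+c*L[:,0]-s*L[:,1],p[1]+s*L[:,0]+c*L[:,1],L[:,2]]
def res(v,full=False):
    qt,qs=v[:8],v[8:16]; r=[]
    for i,k in enumerate(obj):
        a,b,z=obj[k]; W=place(v[16+3*i:19+3*i],np.array([[a,b,z],[a,-b,z],[-a,-b,z],[-a,b,z]],float))
        r+=[(pj(T,W,qt)-top[k]),(pj(S,W,qs)-side[k])]
    if full: return r
    r=np.concatenate([x.ravel() for x in r]); r=r[~np.isnan(r)]/0.3
    sg=np.array([2,2,2,.003,.003,.003,.005,.1]); sg[6]=FS
    return np.r_[r,qt/sg,qs/sg]
if __name__=='__main__':
  for FS in (1e-5,.01):
    v0=np.r_[np.zeros(16),[580,-15,-.05,500,-328,-.2,477,302,.24]]
    v0[18]=.05;v0[21]=.2;
    o=least_squares(res,v0,x_scale='jac'); print(FS,o.cost); print(o.x[:8].round(4),o.x[8:16].round(4)); print(o.x[16:].reshape(3,3).round(3))
    for x in res(o.x,True): print(x.round(2).tolist())
    if FS<1e-4: np.save('v.npy',o.x)
E
python3 fit.py
```

```text
1e-05 34.95496076081061
[ 6.2750e-01 -7.2430e-01 -6.2095e+00 -2.3000e-03 -1.7000e-03  1.3000e-03
 -0.0000e+00 -3.3000e-03] [-4.2900e-02 -1.7909e+00 -2.0828e+00 -2.6000e-03 -1.3000e-03 -4.0000e-04
 -0.0000e+00  2.8800e-02]
[[ 5.84751e+02 -1.25840e+01 -6.00000e-02]
 [ 4.99475e+02 -3.27805e+02 -1.97000e-01]
 [ 4.79673e+02  3.06347e+02  2.35000e-01]]
[[-0.57, -0.39], [0.37, -0.39], [0.19, 0.3], [-0.63, -0.0]]
[[-0.12, 0.11], [nan, nan], [-0.18, 0.59], [-0.06, 0.29]]
[[0.34, 0.12], [-0.09, -0.01], [-0.27, 0.0], [0.41, 0.21]]
[[0.29, -0.04], [0.86, 0.13], [-0.65, -0.44], [-0.29, -0.17]]
[[-0.26, 0.12], [0.32, 0.0], [0.21, -0.02], [-0.06, 0.01]]
[[0.09, 0.1], [0.59, -0.52], [-0.52, -0.31], [-0.02, 0.22]]
0.01 21.117177762463275
[-0.374  -0.3656 -0.56   -0.0007  0.0011  0.0006 -0.0136  0.0254] [ 3.4290e-01 -1.1376e+00 -5.0930e-01 -1.0000e-03 -1.8000e-03 -0.0000e+00
 -9.9000e-03  3.8600e-02]
[[ 5.82915e+02 -1.65800e+01 -6.00000e-02]
 [ 4.97587e+02 -3.32709e+02 -1.96000e-01]
 [ 4.77162e+02  3.03486e+02  2.35000e-01]]
[[-0.24, -0.17], [0.1, -0.15], [-0.1, 0.09], [-0.28, -0.23]]
[[-0.35, 0.15], [nan, nan], [-0.11, 0.41], [0.06, 0.34]]
[[0.16, 0.19], [-0.03, 0.06], [-0.16, -0.02], [0.29, 0.02]]
[[0.15, -0.06], [0.76, 0.17], [-0.56, -0.35], [-0.2, -0.15]]
[[-0.23, 0.25], [0.47, 0.23], [0.21, -0.23], [-0.16, -0.04]]
[[-0.07, 0.19], [0.29, -0.57], [-0.31, -0.43], [0.29, 0.25]]
```

```bash
cat > plan.py <<'E'
import sys
from h import *
from scipy.spatial.transform import Rotation as R
# usage: plan.py x y z yaw(of tool y, rad or 'k') fingers n
def plan(t,yaw,g,n=None):
    s=robot.get_state(); p=s['tool_pos']; M=s['tool_rot']
    if yaw is None:
        y=np.arctan2(M[1,1],M[0,1])
    else: y=yaw
    G=np.c_[[0,0,-1],[np.cos(y),np.sin(y),0],np.cross([0,0,-1],[np.cos(y),np.sin(y),0])]
    rv=R.from_matrix(M.T@G).as_rotvec(degrees=True)
    dist=np.linalg.norm(np.array(t)-p); 
    n=n or int(max(np.ceil(dist/25),np.ceil(np.abs(rv).max()/5.5),1))
    rr=np.round(rv/6/n,2); C=M; q=p.copy(); rows=[]
    for i in range(n):
        d=(t-q)/(n-i); l=np.round(C.T@d/30,2); l=np.clip(l,-1,1); q=q+C@(l*30); C=C@R.from_rotvec(rr*6,degrees=True).as_matrix()
        rows.append([float(a)+0 for a in l]+[float(a)+0 for a in rr]+[g])
    for i in range(0,n,10): print(json.dumps([rows[i:i+10]]).replace(' ',''))
if __name__=='__main__':
    a=sys.argv; plan(np.array([float(v) for v in a[1:4]]),None if a[4]=='k' else float(a[4]),float(a[5]),int(a[6]) if len(a)>6 else None)
E
python3 -c "
from h import *
M=load('wrist0')['camera_from_world'];c=-M[:3,:3].T@M[:3,3];s=robot.get_state();print(s['tool_rot'].T@(c-s['tool_pos']));print(s['tool_rot'].T@M[:3,:3].T)"
python3 plan.py 440 -14 300 -0.06 87
```

```text
[-162.24181038    0.57023808  -82.0415797 ]
[[ 2.16078330e-04  2.91764649e-01 -9.56490116e-01]
 [ 9.99999788e-01 -6.51215853e-04  2.72627163e-05]
 [-6.14927230e-04 -9.56489919e-01 -2.91764728e-01]]
[[[-0.1,-0.61,0.53,0.46,0.0,0.0,87.0],[-0.1,-0.58,0.56,0.46,0.0,0.0,87.0],[-0.1,-0.55,0.59,0.46,0.0,0.0,87.0],[-0.1,-0.52,0.61,0.46,0.0,0.0,87.0],[-0.1,-0.49,0.64,0.46,0.0,0.0,87.0],[-0.1,-0.46,0.66,0.46,0.0,0.0,87.0],[-0.1,-0.43,0.68,0.46,0.0,0.0,87.0],[-0.1,-0.4,0.7,0.46,0.0,0.0,87.0],[-0.1,-0.36,0.72,0.46,0.0,0.0,87.0],[-0.1,-0.33,0.74,0.46,0.0,0.0,87.0]]]
[[[-0.1,-0.29,0.75,0.46,0.0,0.0,87.0],[-0.1,-0.26,0.76,0.46,0.0,0.0,87.0],[-0.1,-0.22,0.77,0.46,0.0,0.0,87.0],[-0.1,-0.18,0.78,0.46,0.0,0.0,87.0],[-0.1,-0.14,0.79,0.46,0.0,0.0,87.0],[-0.1,-0.11,0.8,0.46,0.0,0.0,87.0],[-0.1,-0.07,0.8,0.46,0.0,0.0,87.0],[-0.1,-0.03,0.81,0.46,0.0,0.0,87.0],[-0.1,0.01,0.81,0.46,0.0,0.0,87.0],[-0.1,0.05,0.8,0.46,0.0,0.0,87.0]]]
[[[-0.1,0.09,0.8,0.46,0.0,0.0,87.0],[-0.1,0.13,0.8,0.46,0.0,0.0,87.0],[-0.1,0.17,0.79,0.46,0.0,0.0,87.0],[-0.09,0.2,0.78,0.46,0.0,0.0,87.0],[-0.1,0.24,0.77,0.46,0.0,0.0,87.0],[-0.09,0.28,0.75,0.46,0.0,0.0,87.0]]]
```

```bash
python3 -m crank '[[[-0.1,-0.61,0.53,0.46,0,0,87],[-0.1,-0.58,0.56,0.46,0,0,87],[-0.1,-0.55,0.59,0.46,0,0,87],[-0.1,-0.52,0.61,0.46,0,0,87],[-0.1,-0.49,0.64,0.46,0,0,87],[-0.1,-0.46,0.66,0.46,0,0,87],[-0.1,-0.43,0.68,0.46,0,0,87],[-0.1,-0.4,0.7,0.46,0,0,87],[-0.1,-0.36,0.72,0.46,0,0,87],[-0.1,-0.33,0.74,0.46,0,0,87]]]'; python3 plan.py 540 -14 300 -0.06 87 20
```

```text
clock: 0.98
tool_pos: [313.9, 350.0, 252.5]
tool_rot: [[-0.0, 0.763, 0.646], [-0.0, 0.646, -0.763], [-1.0, -0.0, -0.0]]
wrist_force: [0.9, -0.0, 0.2]
grip_width: 87.0
[[[-0.08,-0.1,0.71,0.36,0.0,0.0,87.0],[-0.08,-0.08,0.71,0.36,0.0,0.0,87.0],[-0.08,-0.05,0.71,0.36,0.0,0.0,87.0],[-0.08,-0.02,0.71,0.36,0.0,0.0,87.0],[-0.08,0.0,0.71,0.36,0.0,0.0,87.0],[-0.08,0.03,0.71,0.36,0.0,0.0,87.0],[-0.08,0.06,0.71,0.36,0.0,0.0,87.0],[-0.08,0.08,0.71,0.36,0.0,0.0,87.0],[-0.08,0.11,0.71,0.36,0.0,0.0,87.0],[-0.08,0.14,0.7,0.36,0.0,0.0,87.0]]]
[[[-0.08,0.16,0.7,0.36,0.0,0.0,87.0],[-0.08,0.19,0.69,0.36,0.0,0.0,87.0],[-0.08,0.21,0.68,0.36,0.0,0.0,87.0],[-0.08,0.24,0.67,0.36,0.0,0.0,87.0],[-0.08,0.27,0.66,0.36,0.0,0.0,87.0],[-0.08,0.29,0.66,0.36,0.0,0.0,87.0],[-0.08,0.31,0.64,0.36,0.0,0.0,87.0],[-0.07,0.34,0.63,0.36,0.0,0.0,87.0],[-0.08,0.36,0.62,0.36,0.0,0.0,87.0],[-0.07,0.39,0.6,0.36,0.0,0.0,87.0]]]
```

```bash
python3 -m crank '[[[-0.08,-0.1,0.71,0.36,0,0,87],[-0.08,-0.08,0.71,0.36,0,0,87],[-0.08,-0.05,0.71,0.36,0,0,87],[-0.08,-0.02,0.71,0.36,0,0,87],[-0.08,0,0.71,0.36,0,0,87],[-0.08,0.03,0.71,0.36,0,0,87],[-0.08,0.06,0.71,0.36,0,0,87],[-0.08,0.08,0.71,0.36,0,0,87],[-0.08,0.11,0.71,0.36,0,0,87],[-0.08,0.14,0.7,0.36,0,0,87]]]'
python3 -m crank '[[[-0.08,0.16,0.7,0.36,0,0,87],[-0.08,0.19,0.69,0.36,0,0,87],[-0.08,0.21,0.68,0.36,0,0,87],[-0.08,0.24,0.67,0.36,0,0,87],[-0.08,0.27,0.66,0.36,0,0,87],[-0.08,0.29,0.66,0.36,0,0,87],[-0.08,0.31,0.64,0.36,0,0,87],[-0.07,0.34,0.63,0.36,0,0,87],[-0.08,0.36,0.62,0.36,0,0,87],[-0.07,0.39,0.6,0.36,0,0,87]]]'
python3 -m crank '[[[0,0,0,0,0,0,87],[0,0,0,0,0,0,87]]]'
python3 -c "
from h import *
d=snap('wrist','w1');print(robot.get_state()['joint_vel'].round(3))"
```

```text
clock: 1.82
tool_pos: [428.4, 168.0, 276.8]
tool_rot: [[0.0, 0.948, 0.319], [0.0, 0.319, -0.948], [-1.0, 0.0, 0.0]]
wrist_force: [0.2, 0.3, 0.3]
grip_width: 86.9
clock: 2.65
tool_pos: [541.5, -14.4, 300.2]
tool_rot: [[0.0, 0.999, -0.052], [-0.0, -0.052, -0.999], [-1.0, 0.0, 0.0]]
wrist_force: [-0.4, -0.3, -0.8]
grip_width: 87.0
clock: 2.82
tool_pos: [541.2, -14.2, 299.8]
tool_rot: [[-0.0, 0.999, -0.052], [-0.001, -0.052, -0.999], [-1.0, -0.0, 0.001]]
wrist_force: [-0.2, 1.5, -0.2]
grip_width: 87.1
[-0.019 -0.012 -0.02   0.012 -0.001 -0.002 -0.001]
```

View pics/w1.png

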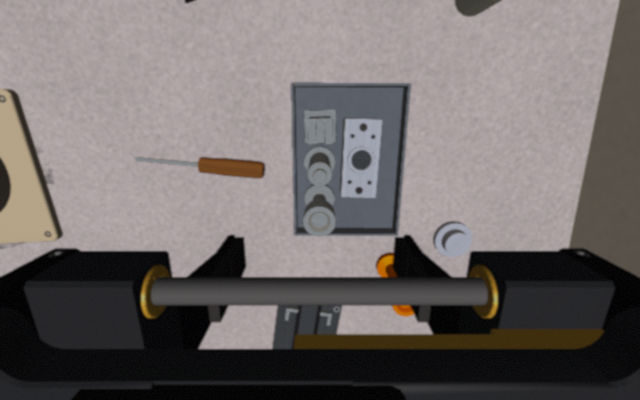

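```bash
python3 -c "
from h import *
d=load('w1');crop(d,'c7',285,75,130,165,5)
# check TCP projection
s=robot.get_state();M=s['tool_rot'];print(proj(d,[s['tool_pos'],s['tool_pos']+M[:,1]*43.5,s['tool_pos']-M[:,1]*43.5]))"
```

```text
[[320.34855112 251.289042  ]
 [394.44875474 251.19586648]
 [246.28427644 251.38217234]]
```

View pics/c7.png

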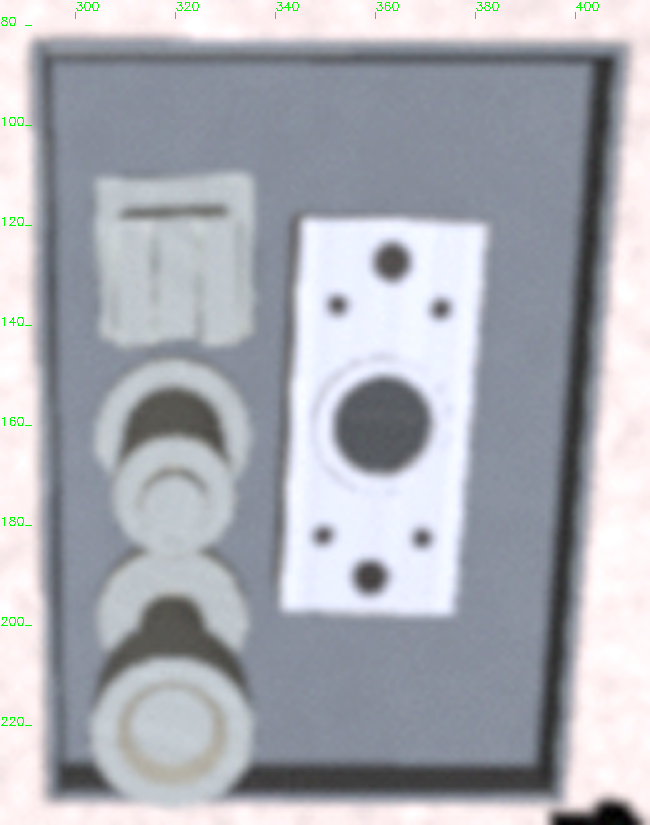

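```bash
python3 -c "
from h import *
d=load('w1')
for n,p,z in [('cup',[319.4,221.6],114),('roundsp',[320,176.4],114),('roundsh',[319.8,174],102),('roundfoot',[319.4,162],16),('sq',[320.2,131],114),('sqfoot top edge',[320.2,110],16)]: print(n,back(d,p,z)[0].round(1))
q=np.array([[34,42],[625,45],[560,797],[52,798]])/5+[285,75];B=back(d,q,30);print(B.round(1),B.mean(0),np.linalg.norm(B-np.roll(B,1,0),axis=1))
q=np.array([[300,218],[488,222],[452,612],[282,608]])/5+[285,75];B=back(d,q,40);print(B.round(1),B.mean(0),np.linalg.norm(B-np.roll(B,1,0),axis=1))
q=np.array([[105,215],[245,210],[242,342],[105,344]])/5+[285,75];B=back(d,q,114);print(B.round(1),B.mean(0))
t=load('top0')
for n,p,z in [('cup',[359.3,206.3],114),('sp',[333.5,205.3],114)]: print(n,back(t,p,z)[0].round(1))
"
```

```text
cup [537.7 -64.9 114. ]
roundsp [541.3  -8.7 114. ]
roundsh [541.1  -8.4 102. ]
roundfoot [540.6  -8.5  16. ]
sq [544.1  43.  114. ]
sqfoot top edge [545.5  64.8  16. ]
[[ 509.6  100.6   30. ]
 [ 666.1   91.7   30. ]
 [ 654.  -123.9   30. ]
 [ 498.2 -116.2   30. ]] [581.97169166 -11.94576804  30.        ] [217.06871328 156.8350303  215.91850483 155.94843206]
[[578.   52.2  40. ]
 [628.3  48.6  40. ]
 [619.  -59.9  40. ]
 [570.  -56.2  40. ]] [598.80954312  -3.82247615  40.        ] [108.67719618  50.37789496 108.86876648  49.12278668]
[[529.2  57.7 114. ]
 [560.1  57.2 114. ]
 [558.3  28.5 114. ]
 [527.4  29.7 114. ]] [543.73346148  43.28999496 114.        ]
cup [537.8 -66.  114. ]
sp [540.5  -9.1 114. ]
```

```bash
python3 plan.py 537.7 -65.4 180 -0.055 87 7
```

```text
[[[0.57,0.0,0.25,0.01,0.0,0.0,87.0],[0.57,0.0,0.25,0.01,0.0,0.0,87.0],[0.57,0.0,0.25,0.01,0.0,0.0,87.0],[0.57,0.0,0.25,0.01,0.0,0.0,87.0],[0.57,0.0,0.25,0.01,0.0,0.0,87.0],[0.57,0.0,0.25,0.01,0.0,0.0,87.0],[0.57,-0.01,0.25,0.01,0.0,0.0,87.0]]]
```

```bash
python3 -m crank '[[[0.57,0,0.25,0.01,0,0,87],[0.57,0,0.25,0.01,0,0,87],[0.57,0,0.25,0.01,0,0,87],[0.57,0,0.25,0.01,0,0,87],[0.57,0,0.25,0.01,0,0,87],[0.57,0,0.25,0.01,0,0,87],[0.57,0,0.25,0.01,0,0,87],[0,0,0,0,0,0,87]]]' 35
python3 -c "
from h import *
d=snap('wrist','w2')"; python3 plan.py 537.7 -65.4 78 -0.055 87
```

```text
clock: 3.53
tool_pos: [536.0, -65.1, 177.3]
tool_rot: [[-0.005, 0.998, -0.056], [-0.0, -0.056, -0.998], [-1.0, -0.005, 0.001]]
wrist_force: [-0.0, 0.6, -0.1]
grip_width: 86.9
[[[0.67,0.01,0.01,0.0,0.0,0.01,87.0],[0.68,0.01,0.01,0.0,0.0,0.01,87.0],[0.67,0.0,0.0,0.0,0.0,0.01,87.0],[0.68,0.01,0.01,0.0,0.0,0.01,87.0],[0.67,0.0,0.0,0.0,0.0,0.01,87.0]]]
```

View pics/w2.png

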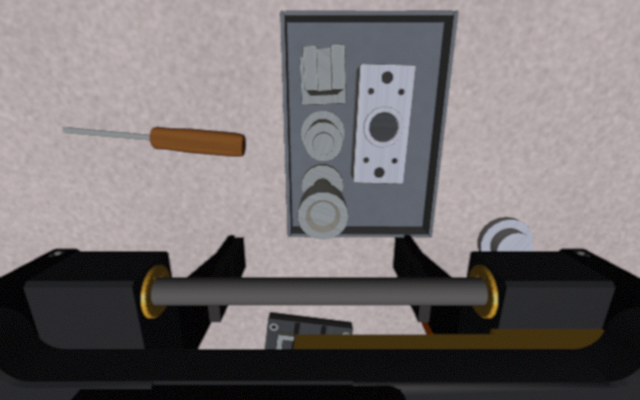

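```bash
python3 -c "
from h import *
d=load('w2');print(back(d,[[323,213]],114), back(d,[[322.5,140.5]],114))"
python3 -m crank '[[[0.67,0.01,0.01,0,0,0,87],[0.68,0.01,0.01,0,0,0,87],[0.67,0.01,0,0,0,0,87],[0.68,0.01,0,0,0,0,87],[0.67,0,0,0,0,0,87],[0,0,0,0,0,0,87]]]'
```

```text
[[537.74713965 -62.09053321 114.        ]] [[540.27853857  -6.13323645 114.        ]]
clock: 4.08
tool_pos: [537.8, -63.7, 77.0]
tool_rot: [[-0.004, 0.999, -0.054], [0.0, -0.054, -0.999], [-1.0, -0.004, -0.0]]
wrist_force: [-1.1, 0.3, -0.5]
grip_width: 87.0
```

```bash
python3 -m crank '[[[0,0,0,0,0,0,30],[0,0,0,0,0,0,30],[0,0,0,0,0,0,30],[0,0,0,0,0,0,30],[0,0,0,0,0,0,30],[0,0,0,0,0,0,30]]]' 35;python3 -m crank '[[[0,0,0,0,0,0,30],[0,0,0,0,0,0,30]]]'
python3 plan.py 537.8 -63.7 250 k 30 8
```

```text
clock: 4.58
tool_pos: [539.5, -65.1, 79.7]
tool_rot: [[0.001, 0.998, -0.056], [0.0, -0.056, -0.998], [-1.0, 0.001, -0.0]]
wrist_force: [0.4, 0.1, 0.4]
grip_width: 54.9
clock: 4.75
tool_pos: [539.3, -65.2, 79.2]
tool_rot: [[0.0, 0.998, -0.056], [0.0, -0.056, -0.998], [-1.0, 0.0, -0.0]]
wrist_force: [-0.6, -0.4, -0.1]
grip_width: 41.9
[[[-0.71,-0.01,-0.01,0.0,0.0,0.0,30.0],[-0.71,-0.01,-0.01,0.0,0.0,0.0,30.0],[-0.71,-0.01,0.0,0.0,0.0,0.0,30.0],[-0.71,0.0,-0.01,0.0,0.0,0.0,30.0],[-0.71,-0.01,0.0,0.0,0.0,0.0,30.0],[-0.71,0.0,-0.01,0.0,0.0,0.0,30.0],[-0.72,-0.01,0.0,0.0,0.0,0.0,30.0],[-0.71,0.0,-0.01,0.0,0.0,0.0,30.0]]]
```

```bash
python3 -m crank '[[[0,0,0,0,0,0,30],[0,0,0,0,0,0,30],[0,0,0,0,0,0,30]]]'
python3 -m crank '[[[-0.4,0,0,0,0,0,30],[-0.7,0,0,0,0,0,30],[-0.9,0,0,0,0,0,30],[-0.9,0,0,0,0,0,30],[-0.9,0,0,0,0,0,30],[-0.9,0,0,0,0,0,30],[-0.9,0,0,0,0,0,30],[-0.4,0,0,0,0,0,30],[0,0,0,0,0,0,30],[0,0,0,0,0,0,30]]]'
python3 plan.py 400 284 250 k 30 20
```

```text
clock: 5.0
tool_pos: [539.1, -65.2, 79.2]
tool_rot: [[-0.0, 0.998, -0.056], [0.0, -0.056, -0.998], [-1.0, -0.0, -0.0]]
wrist_force: [-0.9, -0.4, 3.8]
grip_width: 38.6
clock: 5.83
tool_pos: [539.0, -65.2, 258.4]
tool_rot: [[-0.0, 0.998, -0.056], [0.0, -0.056, -0.998], [-1.0, -0.0, -0.0]]
wrist_force: [0.1, 0.3, -6.1]
grip_width: 38.7
[[[0.01,-0.26,-0.57,0.0,0.0,0.0,30.0],[0.01,-0.26,-0.57,0.0,0.0,0.0,30.0],[0.01,-0.26,-0.57,0.0,0.0,0.0,30.0],[0.01,-0.26,-0.57,0.0,0.0,0.0,30.0],[0.02,-0.26,-0.57,0.0,0.0,0.0,30.0],[0.01,-0.27,-0.57,0.0,0.0,0.0,30.0],[0.02,-0.26,-0.57,0.0,0.0,0.0,30.0],[0.01,-0.27,-0.57,0.0,0.0,0.0,30.0],[0.02,-0.26,-0.57,0.0,0.0,0.0,30.0],[0.01,-0.27,-0.57,0.0,0.0,0.0,30.0]]]
[[[0.02,-0.26,-0.57,0.0,0.0,0.0,30.0],[0.01,-0.27,-0.57,0.0,0.0,0.0,30.0],[0.02,-0.26,-0.57,0.0,0.0,0.0,30.0],[0.01,-0.27,-0.56,0.0,0.0,0.0,30.0],[0.02,-0.26,-0.57,0.0,0.0,0.0,30.0],[0.01,-0.27,-0.56,0.0,0.0,0.0,30.0],[0.02,-0.26,-0.57,0.0,0.0,0.0,30.0],[0.01,-0.27,-0.56,0.0,0.0,0.0,30.0],[0.02,-0.26,-0.57,0.0,0.0,0.0,30.0],[0.01,-0.27,-0.56,0.0,0.0,0.0,30.0]]]
```

```bash
python3 -m crank '[[[0.01,-0.1,-0.25,0,0,0,30],[0.01,-0.26,-0.57,0,0,0,30],[0.01,-0.26,-0.57,0,0,0,30],[0.01,-0.26,-0.57,0,0,0,30],[0.01,-0.26,-0.57,0,0,0,30],[0.01,-0.26,-0.57,0,0,0,30],[0.01,-0.26,-0.57,0,0,0,30],[0.01,-0.26,-0.57,0,0,0,30],[0.01,-0.26,-0.57,0,0,0,30],[0.01,-0.26,-0.57,0,0,0,30]]]'
python3 -m crank '[[[0.01,-0.27,-0.57,0,0,0,30],[0.01,-0.27,-0.57,0,0,0,30],[0.01,-0.27,-0.57,0,0,0,30],[0.01,-0.27,-0.57,0,0,0,30],[0.01,-0.27,-0.57,0,0,0,30],[0.01,-0.27,-0.57,0,0,0,30],[0.01,-0.27,-0.57,0,0,0,30],[0.01,-0.27,-0.57,0,0,0,30],[0.01,-0.27,-0.57,0,0,0,30],[0.01,-0.27,-0.57,0,0,0,30]]]'
python3 -m crank '[[[0,-0.17,-0.32,0,0,0,30],[0,0,0,0,0,0,30],[0,0,0,0,0,0,30]]]'
python3 plan.py 400 284 80 k 30 8;  python3 -c "
from h import *
d=snap('wrist','w3')"
```

```text
clock: 6.67
tool_pos: [473.6, 101.1, 254.2]
tool_rot: [[-0.003, 0.998, -0.056], [-0.001, -0.056, -0.998], [-1.0, -0.003, 0.001]]
wrist_force: [0.5, -0.1, -5.8]
grip_width: 38.8
clock: 7.5
tool_pos: [402.2, 275.9, 251.1]
tool_rot: [[-0.002, 0.998, -0.056], [-0.002, -0.056, -0.998], [-1.0, -0.002, 0.002]]
wrist_force: [0.1, 0.5, -5.3]
grip_width: 39.2
clock: 7.75
tool_pos: [398.7, 284.9, 252.0]
tool_rot: [[-0.001, 0.998, -0.055], [-0.002, -0.055, -0.998], [-1.0, -0.001, 0.002]]
wrist_force: [0.7, -1.2, -5.2]
grip_width: 38.8
[[[0.72,0.01,0.0,0.0,0.0,0.0,30.0],[0.72,0.01,0.0,0.0,0.0,0.0,30.0],[0.72,0.01,0.0,0.0,0.0,0.0,30.0],[0.71,0.0,0.0,0.0,0.0,0.0,30.0],[0.72,0.01,0.0,0.0,0.0,0.0,30.0],[0.71,0.0,0.01,0.0,0.0,0.0,30.0],[0.72,0.01,0.0,0.0,0.0,0.0,30.0],[0.71,0.0,0.01,0.0,0.0,0.0,30.0]]]
```

View pics/w3.png

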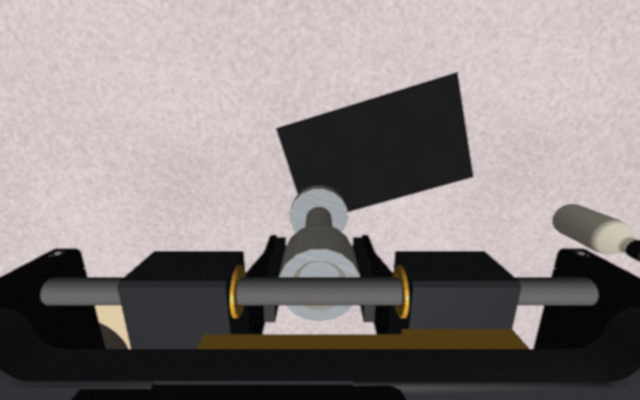

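```bash
python3 -c "
from h import *
d=load('w3');B=back(d,[[277,129],[457,73],[472,177]],4);print(B.round(1),(B[0]+B[2])/2)"
```

```text
[[345.  343.1   4. ]
 [575.5 398.7   4. ]
 [606.5 264.5   4. ]] [475.77045255 303.78002378   4.        ]
```

```bash
python3 -m crank '[[[0.5,0.01,0,0,0,0,30],[0.9,0.01,0,0,0,0,30],[0.9,0.01,0,0,0,0,30],[0.9,0,0,0,0,0,30],[0.9,0,0,0,0,0,30],[0.8,0,0,0,0,0,30],[0.5,0,0,0,0,0,30],[0.2,0,0,0,0,0,30],[0,0,0,0,0,0,30],[0,0,0,0,0,0,30]]]'
```

```text
clock: 8.63
tool_pos: [400.9, 284.8, 85.8]
tool_rot: [[0.001, 0.998, -0.057], [0.0, -0.057, -0.998], [-1.0, 0.001, -0.0]]
wrist_force: [-0.3, 0.7, -4.2]
grip_width: 38.4
```

```bash
python3 -m crank '[[[0.1,0,0,0,0,0,30],[0.06,0,0,0,0,0,30],[0.04,0,0,0,0,0,30],[0,0,0,0,0,0,30],[0,0,0,0,0,0,30]]]'
```

```text
clock: 9.05
tool_pos: [400.3, 285.2, 79.4]
tool_rot: [[0.0, 0.998, -0.056], [0.0, -0.056, -0.998], [-1.0, 0.0, -0.0]]
wrist_force: [-0.3, -1.1, -5.1]
grip_width: 39.0
```

```bash
python3 -m crank '[[[0.03,0,0,0,0,0,30],[0.0,0,0,0,0,0,30],[0,0,0,0,0,0,30]]]'
```

```text
clock: 9.3
tool_pos: [400.5, 285.6, 79.1]
tool_rot: [[0.001, 0.998, -0.056], [0.001, -0.056, -0.998], [-1.0, 0.001, -0.001]]
wrist_force: [-3.2, -2.5, 5.2]
grip_width: 38.3
```

```bash
python3 -m crank '[[[0,0,0,0,0,0,70],[0,0,0,0,0,0,70],[0,0,0,0,0,0,70],[0,0,0,0,0,0,70],[0,0,0,0,0,0,75]]]'; python3 -m crank '[[[-0.3,0,0,0,0,0,87],[-0.9,0,0,0,0,0,87],[-0.9,0,0,0,0,0,87],[-0.9,0,0,0,0,0,87],[-0.9,0,0,0,0,0,87],[-0.9,0,0,0,0,0,87],[-0.5,0,0,0,0,0,87],[0,0,0,0,0,0,87],[0,0,0,0,0,0,87]]]'
python3 plan.py 541.5 -8.5 170 -0.055 87 16
```

```text
clock: 9.72
tool_pos: [400.3, 285.2, 78.3]
tool_rot: [[0.0, 0.998, -0.056], [0.0, -0.056, -0.998], [-1.0, 0.0, -0.0]]
wrist_force: [0.1, 0.4, 0.2]
grip_width: 64.3
clock: 10.47
tool_pos: [400.6, 285.3, 238.3]
tool_rot: [[0.001, 0.998, -0.056], [0.002, -0.056, -0.998], [-1.0, 0.001, -0.002]]
wrist_force: [0.6, 0.3, -0.4]
grip_width: 86.8
[[[0.14,0.33,0.59,0.0,0.0,0.0,87.0],[0.14,0.33,0.6,0.0,0.0,0.0,87.0],[0.14,0.33,0.59,0.0,0.0,0.0,87.0],[0.14,0.33,0.6,0.0,0.0,0.0,87.0],[0.14,0.33,0.59,0.0,0.0,0.0,87.0],[0.14,0.33,0.6,0.0,0.0,0.0,87.0],[0.14,0.33,0.59,0.0,0.0,0.0,87.0],[0.14,0.33,0.6,0.0,0.0,0.0,87.0],[0.14,0.32,0.59,0.0,0.0,0.0,87.0],[0.14,0.33,0.6,0.0,0.0,0.0,87.0]]]
[[[0.14,0.32,0.59,0.0,0.0,0.0,87.0],[0.15,0.33,0.6,0.0,0.0,0.0,87.0],[0.14,0.32,0.59,0.0,0.0,0.0,87.0],[0.15,0.33,0.6,0.0,0.0,0.0,87.0],[0.14,0.32,0.59,0.0,0.0,0.0,87.0],[0.15,0.33,0.6,0.0,0.0,0.0,87.0]]]
```

```bash
python3 -m crank '[[[0.14,0.33,0.59,0,0,0,87],[0.14,0.33,0.6,0,0,0,87],[0.14,0.33,0.59,0,0,0,87],[0.14,0.33,0.6,0,0,0,87],[0.14,0.33,0.59,0,0,0,87],[0.14,0.33,0.6,0,0,0,87],[0.14,0.33,0.59,0,0,0,87],[0.14,0.33,0.6,0,0,0,87],[0.14,0.33,0.59,0,0,0,87],[0.14,0.33,0.6,0,0,0,87]]]'
python3 -m crank '[[[0.14,0.32,0.59,0,0,0,87],[0.14,0.32,0.6,0,0,0,87],[0.14,0.32,0.59,0,0,0,87],[0.14,0.32,0.6,0,0,0,87],[0.14,0.32,0.59,0,0,0,87],[0.14,0.32,0.6,0,0,0,87],[0,0,0,0,0,0,87],[0,0,0,0,0,0,87],[0,0,0,0,0,0,87]]]'
python3 plan.py 541.2 -8.5 68 -0.055 87 5;  python3 -c "
from h import *
d=snap('wrist','w4');crop(d,'c8',280,40,140,190,4)"
```

```text
clock: 11.3
tool_pos: [488.7, 100.2, 194.0]
tool_rot: [[-0.002, 0.998, -0.056], [-0.001, -0.056, -0.998], [-1.0, -0.002, 0.001]]
wrist_force: [0.1, -0.1, -0.3]
grip_width: 87.0
clock: 12.05
tool_pos: [540.0, -8.1, 169.4]
tool_rot: [[-0.001, 0.998, -0.056], [0.0, -0.056, -0.998], [-1.0, -0.001, -0.0]]
wrist_force: [0.3, 0.5, 0.7]
grip_width: 87.2
[[[0.68,0.01,0.0,0.0,0.0,0.0,87.0],[0.67,0.01,0.0,0.0,0.0,0.0,87.0],[0.68,0.01,0.0,0.0,0.0,0.0,87.0],[0.67,0.01,0.01,0.0,0.0,0.0,87.0],[0.68,0.01,0.0,0.0,0.0,0.0,87.0]]]
```

View pics/c8.png

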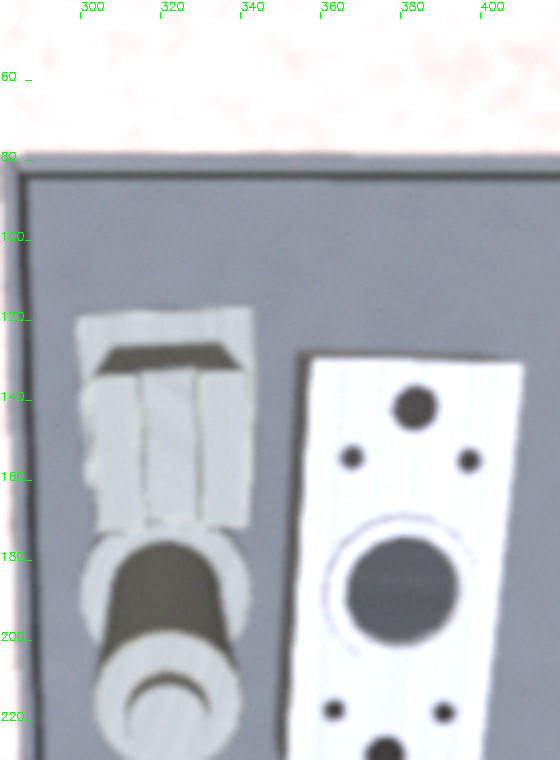

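```bash
python3 -c "
from h import *
d=load('w4');print(back(d,[[322.75,152.5]],114),back(d,[[322,214.5]],102), back(d,[[322,187.5]],16))"
python3 -m crank '[[[0.68,0.01,0,0,0,0,87],[0.68,0.01,0,0,0,0,87],[0.68,0.01,0,0,0,0,87],[0.67,0.01,0,0,0,0,87],[0.4,0,0,0,0,0,87],[0.25,0,0,0,0,0,87],[0,0,0,0,0,0,87],[0,0,0,0,0,0,40],[0,0,0,0,0,0,20],[0,0,0,0,0,0,20]]]' 35
python3 -m crank '[[[0,0,0,0,0,0,20],[0,0,0,0,0,0,20],[0,0,0,0,0,0,20],[0,0,0,0,0,0,20],[0,0,0,0,0,0,20],[0,0,0,0,0,0,20],[0,0,0,0,0,0,20],[0,0,0,0,0,0,20],[0,0,0,0,0,0,20],[0,0,0,0,0,0,20]]]'
```

```text
[[544.16816769  43.21821977 114.        ]] [[541.06613254  -7.74127848 102.        ]] [[541.71404748  -7.57864405  16.        ]]
clock: 12.93
tool_pos: [542.5, -8.7, 70.3]
tool_rot: [[0.002, 0.998, -0.056], [0.001, -0.056, -0.998], [-1.0, 0.002, -0.001]]
wrist_force: [-0.2, 1.1, 0.0]
grip_width: 74.2
clock: 13.77
tool_pos: [541.9, -8.9, 69.2]
tool_rot: [[0.0, 0.998, -0.056], [0.0, -0.056, -0.998], [-1.0, 0.0, -0.0]]
wrist_force: [1.4, -0.7, -0.8]
grip_width: 29.0
```

```bash
python3 -m crank '[[[-0.4,0,0,0,0,0,20],[-0.7,0,0,0,0,0,20],[-0.9,0,0,0,0,0,20],[-0.9,0,0,0,0,0,20],[-0.9,0,0,0,0,0,20],[-0.9,0,0,0,0,0,20],[-0.9,0,0,0,0,0,20],[-0.4,0,0,0,0,0,20],[0,0,0,0,0,0,20],[0,0,0,0,0,0,20]]]'
python3 plan.py 477 304 248 k 20 16
```

```text
clock: 14.6
tool_pos: [541.4, -8.8, 248.5]
tool_rot: [[-0.001, 0.998, -0.056], [0.0, -0.056, -0.998], [-1.0, -0.001, -0.0]]
wrist_force: [-0.2, 0.1, -6.6]
grip_width: 29.2
[[[0.0,-0.17,-0.64,0.0,0.0,0.0,20.0],[0.0,-0.17,-0.64,0.0,0.0,0.0,20.0],[0.0,-0.17,-0.64,0.0,0.0,0.0,20.0],[0.0,-0.17,-0.64,0.0,0.0,0.0,20.0],[0.0,-0.17,-0.64,0.0,0.0,0.0,20.0],[0.0,-0.17,-0.64,0.0,0.0,0.0,20.0],[0.0,-0.17,-0.65,0.0,0.0,0.0,20.0],[0.0,-0.17,-0.64,0.0,0.0,0.0,20.0],[0.0,-0.17,-0.65,0.0,0.0,0.0,20.0],[0.0,-0.17,-0.64,0.0,0.0,0.0,20.0]]]
[[[0.0,-0.17,-0.65,0.0,0.0,0.0,20.0],[0.0,-0.17,-0.64,0.0,0.0,0.0,20.0],[0.0,-0.17,-0.65,0.0,0.0,0.0,20.0],[0.01,-0.17,-0.64,0.0,0.0,0.0,20.0],[0.0,-0.17,-0.65,0.0,0.0,0.0,20.0],[0.01,-0.18,-0.64,0.0,0.0,0.0,20.0]]]
```

```bash
python3 -m crank '[[[0,-0.08,-0.3,0,0,0,20],[0,-0.17,-0.64,0,0,0,20],[0,-0.17,-0.64,0,0,0,20],[0,-0.17,-0.64,0,0,0,20],[0,-0.17,-0.64,0,0,0,20],[0,-0.17,-0.64,0,0,0,20],[0,-0.17,-0.64,0,0,0,20],[0,-0.17,-0.64,0,0,0,20],[0,-0.17,-0.64,0,0,0,20],[0,-0.17,-0.64,0,0,0,20]]]'
python3 -m crank '[[[0,-0.17,-0.65,0,0,0,20],[0,-0.17,-0.65,0,0,0,20],[0,-0.17,-0.65,0,0,0,20],[0,-0.17,-0.65,0,0,0,20],[0,-0.17,-0.64,0,0,0,20],[0,-0.17,-0.64,0,0,0,20],[0,-0.1,-0.34,0,0,0,20],[0,0,0,0,0,0,20],[0,0,0,0,0,0,20],[0,0,0,0,0,0,20]]]'
```

```text
clock: 15.43
tool_pos: [502.1, 176.7, 247.1]
tool_rot: [[-0.003, 0.998, -0.056], [-0.001, -0.056, -0.998], [-1.0, -0.003, 0.002]]
wrist_force: [-0.8, -0.5, -6.0]
grip_width: 29.0
clock: 16.27
tool_pos: [477.4, 302.4, 248.5]
tool_rot: [[-0.001, 0.998, -0.057], [-0.001, -0.057, -0.998], [-1.0, -0.001, 0.001]]
wrist_force: [-0.6, -1.3, -6.1]
grip_width: 29.2
```

```bash
python3 -m crank '[[[0.5,0,0,0,0,0,20],[0.9,0,0,0,0,0,20],[0.9,0,0,0,0,0,20],[0.9,0,0,0,0,0,20],[0.9,0,0,0,0,0,20],[0.9,0,0,0,0,0,20],[0.6,0,0,0,0,0,20],[0.25,0,0,0,0,0,20],[0,0,0,0,0,0,20],[0,0,0,0,0,0,20]]]'
python3 -m crank '[[[0.07,0,0,0,0,0,20],[0,0,0,0,0,0,20],[0,0,0,0,0,0,20]]]'
```

```text
clock: 17.1
tool_pos: [477.9, 303.3, 74.5]
tool_rot: [[0.001, 0.998, -0.057], [0.0, -0.057, -0.998], [-1.0, 0.001, -0.0]]
wrist_force: [0.7, -0.2, -5.3]
grip_width: 28.9
clock: 17.35
tool_pos: [477.8, 304.0, 72.6]
tool_rot: [[0.001, 0.998, -0.056], [0.001, -0.056, -0.998], [-1.0, 0.001, -0.001]]
wrist_force: [-0.3, 0.6, -6.3]
grip_width: 28.8
```

```bash
python3 -m crank '[[[0.07,0,0,0,0,0,20],[0.04,0,0,0,0,0,20],[0,0,0,0,0,0,20],[0,0,0,0,0,0,20]]]'
```

```text
clock: 17.68
tool_pos: [477.7, 304.0, 69.2]
tool_rot: [[0.001, 0.998, -0.056], [0.001, -0.056, -0.998], [-1.0, 0.001, -0.001]]
wrist_force: [-1.7, -1.8, 4.7]
grip_width: 28.8
```

```bash
python3 -m crank '[[[0,0,0,0,0,0,60],[0,0,0,0,0,0,60],[0,0,0,0,0,0,60],[0,0,0,0,0,0,60],[0,0,0,0,0,0,65]]]'; python3 -m crank '[[[-0.3,0,0,0,0,0,70],[-0.9,0,0,0,0,0,70],[-0.9,0,0,0,0,0,87],[-0.9,0,0,0,0,0,87],[-0.9,0,0,0,0,0,87],[-0.9,0,0,0,0,0,87],[0,0,0,0,0,0,87],[0,0,0,0,0,0,87],[0,0,0,0,0,0,87]]]'
python3 plan.py 544 43.2 165 -0.02 87 14
```

```text
clock: 18.1
tool_pos: [477.3, 303.7, 68.3]
tool_rot: [[0.0, 0.998, -0.056], [0.0, -0.056, -0.998], [-1.0, 0.0, -0.0]]
wrist_force: [0.2, 0.9, -0.6]
grip_width: 54.9
clock: 18.85
tool_pos: [477.1, 303.5, 212.3]
tool_rot: [[-0.0, 0.998, -0.056], [0.0, -0.056, -0.998], [-1.0, -0.0, -0.0]]
wrist_force: [-0.0, -1.3, -0.5]
grip_width: 86.6
[[[0.11,0.19,0.61,-0.02,0.0,0.0,87.0],[0.11,0.19,0.61,-0.02,0.0,0.0,87.0],[0.11,0.19,0.61,-0.02,0.0,0.0,87.0],[0.11,0.19,0.61,-0.02,0.0,0.0,87.0],[0.11,0.19,0.61,-0.02,0.0,0.0,87.0],[0.11,0.19,0.61,-0.02,0.0,0.0,87.0],[0.11,0.19,0.61,-0.02,0.0,0.0,87.0],[0.12,0.18,0.61,-0.02,0.0,0.0,87.0],[0.11,0.18,0.61,-0.02,0.0,0.0,87.0],[0.12,0.18,0.62,-0.02,0.0,0.0,87.0]]]
[[[0.11,0.18,0.62,-0.02,0.0,0.0,87.0],[0.12,0.18,0.61,-0.02,0.0,0.0,87.0],[0.11,0.18,0.62,-0.02,0.0,0.0,87.0],[0.12,0.19,0.62,-0.02,0.0,0.0,87.0]]]
```

```bash
python3 -m crank '[[[0.11,0.19,0.61,-0.02,0,0,87],[0.11,0.19,0.61,-0.02,0,0,87],[0.11,0.19,0.61,-0.02,0,0,87],[0.11,0.19,0.61,-0.02,0,0,87],[0.11,0.19,0.61,-0.02,0,0,87],[0.11,0.19,0.61,-0.02,0,0,87],[0.11,0.19,0.61,-0.02,0,0,87],[0.12,0.18,0.61,-0.02,0,0,87],[0.11,0.18,0.61,-0.02,0,0,87],[0.12,0.18,0.62,-0.02,0,0,87]]]'
python3 -m crank '[[[0.11,0.18,0.62,-0.02,0,0,87],[0.12,0.18,0.61,-0.02,0,0,87],[0.11,0.18,0.62,-0.02,0,0,87],[0.12,0.19,0.62,-0.02,0,0,87],[0,0,0,0,0,0,87],[0,0,0,0,0,0,87],[0,0,0,0,0,0,87]]]'
python3 plan.py 544 43.2 66 -0.02 87 5
python3 -c "
from h import *
d=snap('wrist','w5');crop(d,'c9',280,60,140,170,4)"
```

```text
clock: 19.68
tool_pos: [524.2, 116.8, 177.5]
tool_rot: [[-0.002, 0.999, -0.035], [-0.001, -0.035, -0.999], [-1.0, -0.002, 0.001]]
wrist_force: [-0.3, 0.1, -0.2]
grip_width: 87.1
clock: 20.27
tool_pos: [543.8, 43.8, 164.2]
tool_rot: [[-0.001, 1.0, -0.026], [0.0, -0.026, -1.0], [-1.0, -0.001, 0.0]]
wrist_force: [-0.1, -0.2, 0.6]
grip_width: 87.1
[[[0.65,0.0,0.0,-0.01,0.0,0.0,87.0],[0.66,0.0,0.0,-0.01,0.0,0.0,87.0],[0.65,0.0,0.01,-0.01,0.0,0.0,87.0],[0.66,0.01,0.0,-0.01,0.0,0.0,87.0],[0.65,0.0,0.01,-0.01,0.0,0.0,87.0]]]
```

View pics/c9.png

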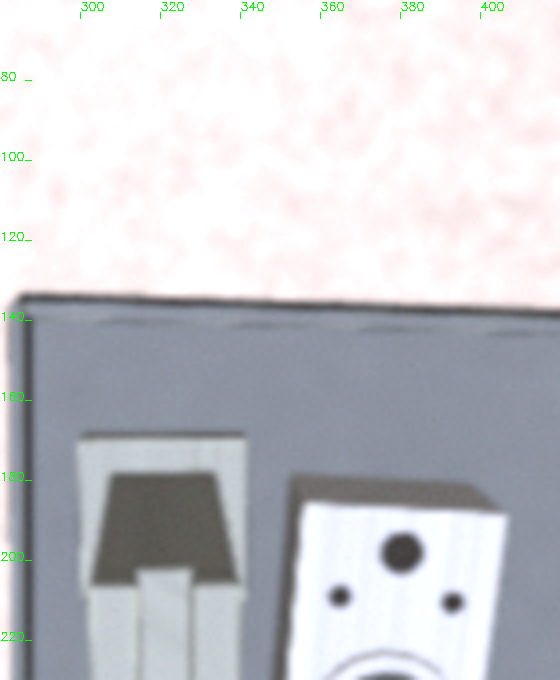

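```bash
python3 -m crank '[[[0.65,0,0,0,0,0,87],[0.65,0,0,0,0,0,87],[0.65,0,0.01,0,0,0,87],[0.65,0,0.01,0,0,0,87],[0.4,0,0,0,0,0,87],[0.25,0,0,0,0,0,87],[0,0,0,0,0,0,87],[0,0,0,0,0,0,40],[0,0,0,0,0,0,20],[0,0,0,0,0,0,20]]]' 35
python3 -m crank '[[[0,0,0,0,0,0,20],[0,0,0,0,0,0,20],[0,0,0,0,0,0,20],[0,0,0,0,0,0,20],[0,0,0,0,0,0,20],[0,0,0,0,0,0,20],[0,0,0,0,0,0,20],[0,0,0,0,0,0,20],[0,0,0,0,0,0,20],[0,0,0,0,0,0,20]]]'
python3 -m crank '[[[-0.4,0,0,0,0,0,20],[-0.7,0,0,0,0,0,20],[-0.9,0,0,0,0,0,20],[-0.9,0,0,0,0,0,20],[-0.9,0,0,0,0,0,20],[-0.9,0,0,0,0,0,20],[-0.9,0,0,0,0,0,20],[-0.4,0,0,0,0,0,20],[0,0,0,0,0,0,20],[0,0,0,0,0,0,20]]]'
python3 plan.py 555 322 246 k 20 14
```

```text
clock: 21.15
tool_pos: [545.0, 42.8, 68.5]
tool_rot: [[0.002, 1.0, -0.027], [0.001, -0.027, -1.0], [-1.0, 0.002, -0.001]]
wrist_force: [0.3, 0.9, -0.6]
grip_width: 73.8
clock: 21.98
tool_pos: [544.5, 42.6, 67.4]
tool_rot: [[0.0, 1.0, -0.027], [0.0, -0.027, -1.0], [-1.0, 0.0, -0.0]]
wrist_force: [1.7, -1.2, -1.3]
grip_width: 27.6
clock: 22.82
tool_pos: [543.8, 42.6, 246.6]
tool_rot: [[-0.001, 1.0, -0.027], [0.0, -0.027, -1.0], [-1.0, -0.001, -0.0]]
wrist_force: [0.4, 0.5, -8.4]
grip_width: 28.3
[[[0.0,0.01,-0.67,0.0,0.0,0.0,20.0],[0.0,0.01,-0.67,0.0,0.0,0.0,20.0],[0.0,0.01,-0.67,0.0,0.0,0.0,20.0],[0.0,0.01,-0.66,0.0,0.0,0.0,20.0],[0.0,0.01,-0.67,0.0,0.0,0.0,20.0],[0.0,0.01,-0.66,0.0,0.0,0.0,20.0],[0.0,0.01,-0.67,0.0,0.0,0.0,20.0],[0.0,0.01,-0.66,0.0,0.0,0.0,20.0],[0.0,0.01,-0.67,0.0,0.0,0.0,20.0],[0.0,0.01,-0.66,0.0,0.0,0.0,20.0]]]
[[[0.0,0.01,-0.67,0.0,0.0,0.0,20.0],[0.01,0.0,-0.66,0.0,0.0,0.0,20.0],[0.0,0.01,-0.67,0.0,0.0,0.0,20.0],[0.01,0.0,-0.66,0.0,0.0,0.0,20.0]]]
```

Square grip pose: (544.5, 42.6, 67.4), yaw -0.027.

```bash
python3 -m crank '[[[0,0,-0.3,0,0,0,20],[0,0.01,-0.67,0,0,0,20],[0,0.01,-0.67,0,0,0,20],[0,0.01,-0.67,0,0,0,20],[0,0.01,-0.67,0,0,0,20],[0,0.01,-0.67,0,0,0,20],[0,0.01,-0.67,0,0,0,20],[0,0.01,-0.67,0,0,0,20],[0,0.01,-0.67,0,0,0,20],[0,0.01,-0.67,0,0,0,20]]]'
python3 -m crank '[[[0,0.01,-0.66,0,0,0,20],[0,0.01,-0.66,0,0,0,20],[0,0.01,-0.66,0,0,0,20],[0,0,-0.66,0,0,0,20],[0,0,-0.35,0,0,0,20],[0,0,0,0,0,0,20],[0,0,0,0,0,0,20],[0,0,0,0,0,0,20]]]'
python3 -m crank '[[[0.5,0,0,0,0,0,20],[0.9,0,0,0,0,0,20],[0.9,0,0,0,0,0,20],[0.9,0,0,0,0,0,20],[0.9,0,0,0,0,0,20],[0.9,0,0,0,0,0,20],[0.6,0,0,0,0,0,20],[0.25,0,0,0,0,0,20],[0,0,0,0,0,0,20],[0,0,0,0,0,0,20]]]'
python3 -m crank '[[[0.07,0,0,0,0,0,20],[0,0,0,0,0,0,20],[0,0,0,0,0,0,20]]]'
```

```text
clock: 23.65
tool_pos: [550.8, 233.8, 244.9]
tool_rot: [[-0.003, 1.0, -0.026], [-0.002, -0.026, -1.0], [-1.0, -0.003, 0.002]]
wrist_force: [0.5, 0.2, -7.9]
grip_width: 27.5
clock: 24.32
tool_pos: [555.4, 320.7, 246.6]
tool_rot: [[-0.001, 1.0, -0.028], [-0.002, -0.028, -1.0], [-1.0, -0.001, 0.002]]
wrist_force: [0.9, -0.3, -7.9]
grip_width: 28.0
clock: 25.15
tool_pos: [556.0, 321.5, 72.9]
tool_rot: [[0.001, 1.0, -0.028], [0.0, -0.028, -1.0], [-1.0, 0.001, -0.0]]
wrist_force: [-0.4, 0.8, -6.8]
grip_width: 27.9
clock: 25.4
tool_pos: [555.9, 322.3, 71.0]
tool_rot: [[0.001, 1.0, -0.027], [0.001, -0.027, -1.0], [-1.0, 0.001, -0.001]]
wrist_force: [-0.4, 1.2, -7.2]
grip_width: 27.9
```

```bash
python3 -m crank '[[[0.07,0,0,0,0,0,20],[0.05,0,0,0,0,0,20],[0,0,0,0,0,0,20],[0,0,0,0,0,0,20]]]'
```

```text
clock: 25.73
tool_pos: [555.9, 322.3, 67.4]
tool_rot: [[0.001, 1.0, -0.027], [0.001, -0.027, -1.0], [-1.0, 0.001, -0.001]]
wrist_force: [-2.5, -1.2, 5.4]
grip_width: 27.7
```

```bash
python3 -m crank '[[[0,0,0,0,0,0,60],[0,0,0,0,0,0,60],[0,0,0,0,0,0,60],[0,0,0,0,0,0,60],[0,0,0,0,0,0,65]]]'; python3 -m crank '[[[-0.3,0,0,0,0,0,70],[-0.9,0,0,0,0,0,70],[-0.9,0,0,0,0,0,70],[-0.9,0,0,0,0,0,70],[-0.9,0,0,0,0,0,70],[-0.9,0,0,0,0,0,70],[0,0,0,0,0,0,70],[0,0,0,0,0,0,70],[0,0,0,0,0,0,70]]]'
python3 -c "
from h import *
d=snap('top','t2');crop(d,'c10',165,150,230,145,3)
d=snap('side','s2');crop(d,'c11',215,100,150,160,4)"
python3 plan.py 599.5 30 200 -0.075 70 14
```

```text
clock: 26.15
tool_pos: [555.5, 322.0, 66.2]
tool_rot: [[0.0, 1.0, -0.027], [0.0, -0.027, -1.0], [-1.0, 0.0, -0.0]]
wrist_force: [-0.0, -0.3, 0.0]
grip_width: 53.5
clock: 26.9
tool_pos: [555.2, 321.9, 210.1]
tool_rot: [[-0.0, 1.0, -0.027], [0.0, -0.027, -1.0], [-1.0, -0.0, -0.0]]
wrist_force: [0.4, 0.3, -0.4]
grip_width: 69.8
[[[0.02,0.12,0.69,0.03,0.0,0.0,70.0],[0.02,0.13,0.69,0.03,0.0,0.0,70.0],[0.02,0.13,0.69,0.03,0.0,0.0,70.0],[0.02,0.13,0.69,0.03,0.0,0.0,70.0],[0.02,0.13,0.69,0.03,0.0,0.0,70.0],[0.02,0.14,0.69,0.03,0.0,0.0,70.0],[0.02,0.14,0.69,0.03,0.0,0.0,70.0],[0.02,0.14,0.69,0.03,0.0,0.0,70.0],[0.03,0.14,0.69,0.03,0.0,0.0,70.0],[0.02,0.14,0.69,0.03,0.0,0.0,70.0]]]
[[[0.03,0.15,0.69,0.03,0.0,0.0,70.0],[0.02,0.15,0.68,0.03,0.0,0.0,70.0],[0.03,0.15,0.69,0.03,0.0,0.0,70.0],[0.02,0.16,0.68,0.03,0.0,0.0,70.0]]]
```

View pics/c11.png

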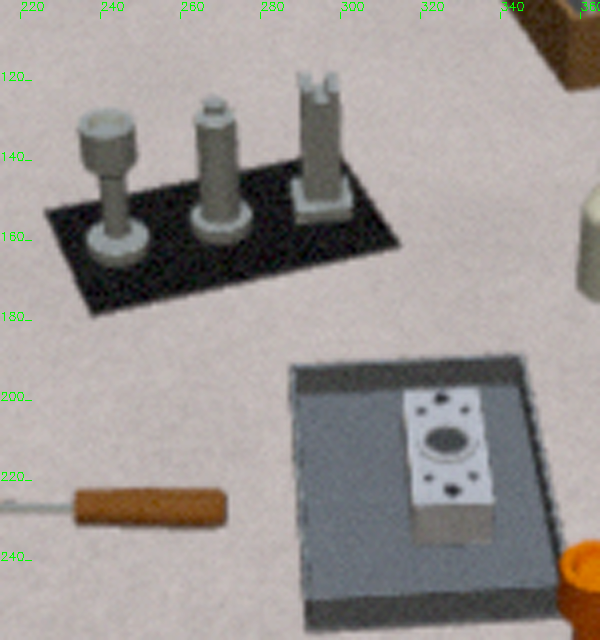

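All three anvils stand upright on the mat (side px 242/150, 267/150, 319/140 in crop scale), block undisturbed.

```bash
python3 -m crank '[[[0.02,0.12,0.69,0.03,0,0,70],[0.02,0.13,0.69,0.03,0,0,70],[0.02,0.13,0.69,0.03,0,0,70],[0.02,0.13,0.69,0.03,0,0,70],[0.02,0.13,0.69,0.03,0,0,70],[0.02,0.14,0.69,0.03,0,0,70],[0.02,0.14,0.69,0.03,0,0,70],[0.02,0.14,0.69,0.03,0,0,70],[0.02,0.14,0.69,0.03,0,0,70],[0.02,0.14,0.69,0.03,0,0,70]]]'
python3 -m crank '[[[0.03,0.15,0.69,0.03,0,0,70],[0.03,0.15,0.69,0.03,0,0,70],[0.03,0.15,0.68,0.03,0,0,70],[0.03,0.15,0.68,0.03,0,0,70],[0,0,0,0,0,0,70],[0,0,0,0,0,0,70],[0,0,0,0,0,0,70]]]'
python3 -c "
from h import *
d=snap('wrist','w6');crop(d,'c12',230,90,190,150,4)"
```

```text
clock: 27.83
tool_pos: [586.6, 112.3, 203.2]
tool_rot: [[-0.002, 0.998, -0.058], [-0.001, -0.058, -0.998], [-1.0, -0.002, 0.001]]
wrist_force: [0.1, 0.8, 0.3]
grip_width: 70.1
clock: 28.42
tool_pos: [599.5, 31.1, 200.0]
tool_rot: [[-0.001, 0.998, -0.07], [0.0, -0.07, -0.998], [-1.0, -0.001, -0.0]]
wrist_force: [0.8, -0.1, -0.9]
grip_width: 70.0
```

View pics/c12.png

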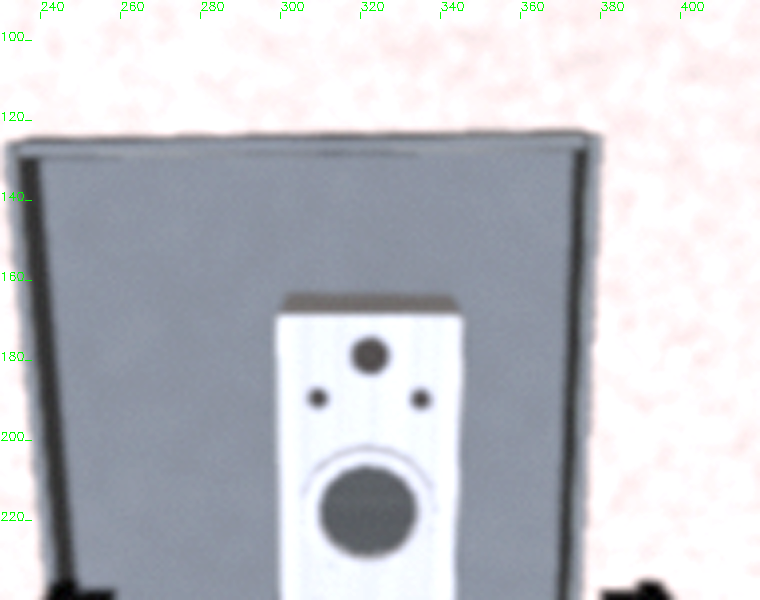

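```bash
python3 -c "
from h import *
d=load('w6');print(back(d,[[322,217.75]],40),back(d,[[322.4,168.5],[299,168.5],[345.7,168.5]],40), back(d,[[371,218],[234,130],[380,125]],30))"
```

```text
[[598.89272398  -5.01479652  40.        ]] [[603.04518434  50.91786361  40.        ]
 [578.03399482  52.64713744  40.        ]
 [627.94160672  49.19652478  40.        ]] [[655.40277938 -12.87081722  30.        ]
 [511.80120737  96.92576248  30.        ]
 [666.95971361  91.33920373  30.        ]]
```

```bash
python3 plan.py 599.1 -4.5 90 -0.071 70 6
```

```text
[[[0.61,0.01,0.2,0.0,0.0,0.0,70.0],[0.61,0.01,0.2,0.0,0.0,0.0,70.0],[0.61,0.01,0.2,0.0,0.0,0.0,70.0],[0.61,0.01,0.2,0.0,0.0,0.0,70.0],[0.61,0.02,0.2,0.0,0.0,0.0,70.0],[0.62,0.01,0.2,0.0,0.0,0.0,70.0]]]
```

```bash
python3 -m crank '[[[0.61,0.01,0.2,0,0,0,70],[0.61,0.01,0.2,0,0,0,70],[0.61,0.01,0.2,0,0,0,70],[0.61,0.01,0.2,0,0,0,70],[0.61,0.02,0.2,0,0,0,70],[0.61,0.01,0.2,0,0,0,70],[0,0,0,0,0,0,70],[0,0,0,0,0,0,70],[0,0,0,0,0,0,70]]]'
python3 plan.py 599.1 -4.5 14 -0.071 70 5
```

```text
clock: 29.22
tool_pos: [600.0, -4.6, 91.8]
tool_rot: [[0.001, 0.998, -0.069], [0.001, -0.069, -0.998], [-1.0, 0.001, -0.001]]
wrist_force: [1.0, 0.9, 0.5]
grip_width: 70.1
[[[0.52,-0.01,0.0,0.0,0.0,0.0,70.0],[0.52,-0.01,0.0,0.0,0.0,0.0,70.0],[0.52,0.0,0.0,0.0,0.0,0.0,70.0],[0.52,-0.01,0.0,0.0,0.0,0.0,70.0],[0.51,0.0,0.0,0.0,0.0,0.0,70.0]]]
```

```bash
python3 -m crank '[[[0.52,-0.01,0,0,0,0,70],[0.52,-0.01,0,0,0,0,70],[0.52,0,0,0,0,0,70],[0.5,-0.01,0,0,0,0,70],[0.3,0,0,0,0,0,70],[0.2,0,0,0,0,0,70],[0,0,0,0,0,0,70],[0,0,0,0,0,0,70]]]' 40
python3 -m crank '[[[0,0,0,0,0,0,40],[0,0,0,0,0,0,40],[0,0,0,0,0,0,40],[0,0,0,0,0,0,40],[0,0,0,0,0,0,40],[0,0,0,0,0,0,40],[0,0,0,0,0,0,40]]]'
```

```text
clock: 29.88
tool_pos: [599.1, -5.4, 14.8]
tool_rot: [[0.001, 0.998, -0.07], [0.0, -0.07, -0.998], [-1.0, 0.001, -0.0]]
wrist_force: [0.5, 0.2, 0.6]
grip_width: 70.1
clock: 30.47
tool_pos: [599.0, -5.6, 14.5]
tool_rot: [[0.001, 0.997, -0.071], [0.0, -0.071, -0.997], [-1.0, 0.001, -0.0]]
wrist_force: [1.6, -0.2, 4.5]
grip_width: 49.7
```

```bash
python3 -m crank '[[[-0.3,0,0,0,0,0,40],[-0.7,0,0,0,0,0,40],[-0.9,0,0,0,0,0,40],[-0.9,0,0,0,0,0,40],[-0.9,0,0,0,0,0,40],[-0.9,0,0,0,0,0,40],[-0.9,0,0,0,0,0,40],[-0.4,0,0,0,0,0,40],[0,0,0,0,0,0,40],[0,0,0,0,0,0,40]]]'
python3 plan.py 515 -255 200 -0.196 40 14
```

```text
clock: 31.3
tool_pos: [598.1, -5.6, 190.1]
tool_rot: [[-0.001, 0.998, -0.071], [0.0, -0.071, -0.998], [-1.0, -0.001, -0.0]]
wrist_force: [-0.5, -0.6, -6.2]
grip_width: 49.8
[[[-0.02,-0.16,0.61,0.09,0.0,0.0,40.0],[-0.02,-0.15,0.61,0.09,0.0,0.0,40.0],[-0.02,-0.14,0.61,0.09,0.0,0.0,40.0],[-0.02,-0.14,0.61,0.09,0.0,0.0,40.0],[-0.02,-0.13,0.61,0.09,0.0,0.0,40.0],[-0.03,-0.13,0.61,0.09,0.0,0.0,40.0],[-0.02,-0.12,0.61,0.09,0.0,0.0,40.0],[-0.03,-0.11,0.62,0.09,0.0,0.0,40.0],[-0.02,-0.11,0.62,0.09,0.0,0.0,40.0],[-0.03,-0.1,0.62,0.09,0.0,0.0,40.0]]]
[[[-0.02,-0.1,0.62,0.09,0.0,0.0,40.0],[-0.03,-0.09,0.62,0.09,0.0,0.0,40.0],[-0.02,-0.09,0.61,0.09,0.0,0.0,40.0],[-0.03,-0.08,0.62,0.09,0.0,0.0,40.0]]]
```

```bash
python3 -m crank '[[[-0.02,-0.1,0.3,0.05,0,0,40],[-0.02,-0.15,0.61,0.09,0,0,40],[-0.02,-0.14,0.61,0.09,0,0,40],[-0.02,-0.14,0.61,0.09,0,0,40],[-0.02,-0.13,0.61,0.09,0,0,40],[-0.02,-0.13,0.61,0.09,0,0,40],[-0.02,-0.12,0.61,0.09,0,0,40],[-0.02,-0.11,0.62,0.09,0,0,40],[-0.02,-0.11,0.62,0.09,0,0,40],[-0.02,-0.1,0.62,0.09,0,0,40]]]'
python3 -m crank '[[[-0.02,-0.1,0.62,0.09,0,0,40],[-0.02,-0.09,0.62,0.09,0,0,40],[-0.02,-0.09,0.61,0.09,0,0,40],[-0.02,-0.08,0.62,0.09,0,0,40],[-0.02,-0.05,0.3,0.04,0,0,40],[0,0,0,0,0,0,40],[0,0,0,0,0,0,40],[0,0,0,0,0,0,40]]]'
python3 -c "
from h import *
d=snap('wrist','w7')"
```

```text
clock: 32.13
tool_pos: [541.7, -177.1, 197.2]
tool_rot: [[0.0, 0.987, -0.161], [0.0, -0.161, -0.987], [-1.0, 0.0, -0.0]]
wrist_force: [0.9, -0.2, -5.4]
grip_width: 49.8
clock: 32.8
tool_pos: [516.2, -253.6, 199.9]
tool_rot: [[0.0, 0.98, -0.2], [0.001, -0.2, -0.98], [-1.0, -0.0, -0.001]]
wrist_force: [-0.7, 0.9, -5.2]
grip_width: 49.9
```

View pics/w7.png

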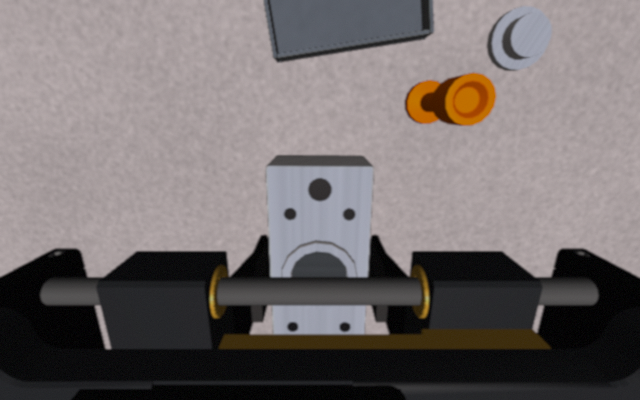

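```bash
python3 plan.py 478 -435 300 -0.196 40 10
```

```text
[[[-0.33,0.0,0.62,0.0,0.0,0.0,40.0],[-0.33,0.0,0.62,0.0,0.0,0.0,40.0],[-0.34,-0.01,0.62,0.0,0.0,0.0,40.0],[-0.33,0.0,0.62,0.0,0.0,0.0,40.0],[-0.34,-0.01,0.62,0.0,0.0,0.0,40.0],[-0.33,0.0,0.62,0.0,0.0,0.0,40.0],[-0.34,-0.01,0.62,0.0,0.0,0.0,40.0],[-0.33,0.0,0.61,0.0,0.0,0.0,40.0],[-0.34,-0.01,0.62,0.0,0.0,0.0,40.0],[-0.33,0.0,0.61,0.0,0.0,0.0,40.0]]]
```

```bash
python3 -m crank '[[[-0.33,0,0.62,0,0,0,40],[-0.33,0,0.62,0,0,0,40],[-0.33,-0.01,0.62,0,0,0,40],[-0.33,0,0.62,0,0,0,40],[-0.33,-0.01,0.62,0,0,0,40],[-0.33,0,0.62,0,0,0,40],[-0.33,-0.01,0.62,0,0,0,40],[-0.33,0,0.62,0,0,0,40],[-0.33,-0.01,0.62,0,0,0,40],[-0.33,0,0.62,0,0,0,40]]]'
python3 -m crank '[[[0,0,0,0,0,0,40],[0,0,0,0,0,0,40],[0,0,0,0,0,0,40]]]'
python3 -c "
from h import *
d=snap('wrist','w8');crop(d,'c13',250,20,160,150,5)"
```

```text
clock: 33.68
tool_pos: [477.9, -436.3, 299.2]
tool_rot: [[0.0, 0.98, -0.199], [0.001, -0.199, -0.98], [-1.0, -0.0, -0.001]]
wrist_force: [0.2, -0.2, -5.1]
grip_width: 49.5
clock: 33.93
tool_pos: [478.0, -435.5, 298.3]
tool_rot: [[-0.0, 0.98, -0.2], [0.001, -0.2, -0.98], [-1.0, -0.001, -0.001]]
wrist_force: [0.1, -0.0, -4.4]
grip_width: 50.0
```

View pics/w8.png

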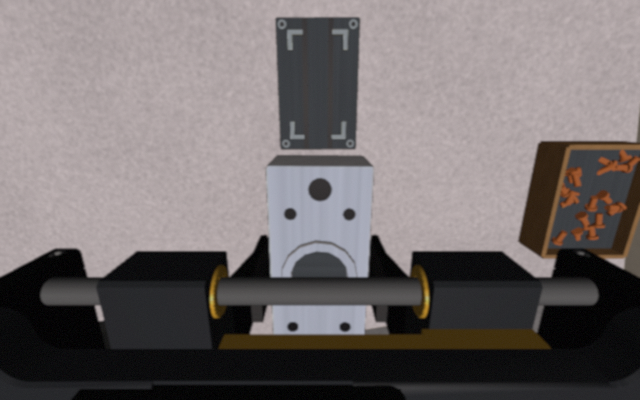

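View pics/c13.png

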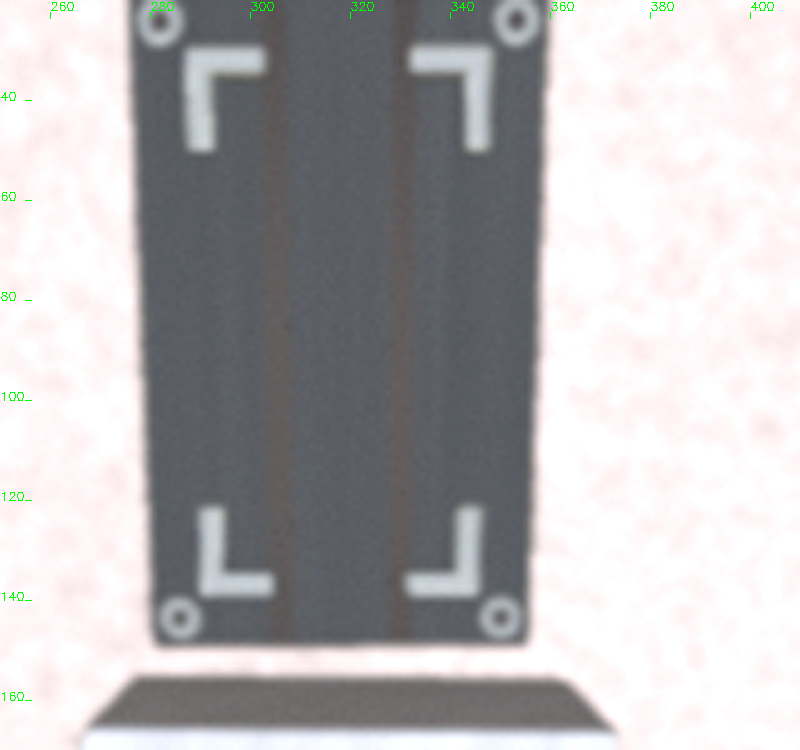

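```bash
python3 -c "
from h import *
d=load('w8')
for q in ([[184,46],[494,46],[481,597],[197,597]],[[210,73],[465,73],[457,573],[222,573]]):
  B=back(d,np.array(q)/5+[250,20],24);print(B.round(1).tolist(),B.mean(0),np.linalg.norm(B-np.roll(B,1,0),axis=1)); e=B[0]-B[3]+B[1]-B[2]; print(np.arctan2(-e[0],e[1]))
print(robot.get_state()['tool_rot'].round(4))
# block in hand: end top edge
print(back(d,np.array([[82,730],[617,730]])/5+[250,20],298.3-14.5+40))
"
```

```text
[[471.5, -252.1, 24.0], [549.2, -267.8, 24.0], [521.9, -403.9, 24.0], [443.3, -387.9, 24.0]] [ 496.46643529 -327.92120895   24.        ] [138.76416619  79.30250282 138.73002822  80.18816267]
-0.20134010805100638
[[476.6, -259.4, 24.0], [540.8, -272.5, 24.0], [516.4, -396.0, 24.0], [451.7, -382.8, 24.0]] [ 496.39311081 -327.67564289   24.        ] [125.93026465  65.53468451 125.90701612  66.05435032]
-0.19716212215495688
[[-3.000e-04  9.800e-01 -1.991e-01]
 [ 1.500e-03 -1.991e-01 -9.800e-01]
 [-1.000e+00 -6.000e-04 -1.400e-03]]
[[ 464.45189683 -375.2527719   323.8       ]
 [ 512.08614358 -384.91027067  323.8       ]]
```

```bash
python3 plan.py 496.2 -329 100 -0.198 40 10
```

```text
[[[0.66,-0.01,-0.36,0.0,0.0,0.0,40.0],[0.66,-0.01,-0.36,0.0,0.0,0.0,40.0],[0.66,-0.01,-0.36,0.0,0.0,0.0,40.0],[0.66,-0.01,-0.36,0.0,0.0,0.0,40.0],[0.66,-0.01,-0.36,0.0,0.0,0.0,40.0],[0.66,-0.01,-0.36,0.0,0.0,0.0,40.0],[0.66,-0.01,-0.35,0.0,0.0,0.0,40.0],[0.66,-0.01,-0.36,0.0,0.0,0.0,40.0],[0.67,-0.01,-0.35,0.0,0.0,0.0,40.0],[0.66,-0.02,-0.36,0.0,0.0,0.0,40.0]]]
```

```bash
python3 -m crank '[[[0.66,-0.01,-0.36,0,0,0,40],[0.66,-0.01,-0.36,0,0,0,40],[0.66,-0.01,-0.36,0,0,0,40],[0.66,-0.01,-0.36,0,0,0,40],[0.66,-0.01,-0.36,0,0,0,40],[0.66,-0.01,-0.36,0,0,0,40],[0.66,-0.01,-0.36,0,0,0,40],[0.66,-0.01,-0.36,0,0,0,40],[0.66,-0.01,-0.36,0,0,0,40],[0.66,-0.01,-0.35,0,0,0,40]]]'
python3 -m crank '[[[0,0,0,0,0,0,40],[0,0,0,0,0,0,40],[0,0,0,0,0,0,40]]]'
python3 plan.py 496.2 -329 40 -0.198 40 4
```

```text
clock: 34.82
tool_pos: [496.4, -328.3, 99.8]
tool_rot: [[0.0, 0.98, -0.199], [0.001, -0.199, -0.98], [-1.0, -0.0, -0.001]]
wrist_force: [0.7, -0.1, -5.9]
grip_width: 49.8
clock: 35.07
tool_pos: [496.3, -331.2, 102.3]
tool_rot: [[0.001, 0.98, -0.201], [-0.001, -0.201, -0.98], [-1.0, 0.001, 0.001]]
wrist_force: [1.4, -0.5, -4.3]
grip_width: 49.6
[[[0.52,-0.01,-0.02,-0.01,0.0,0.0,40.0],[0.52,0.0,-0.02,-0.01,0.0,0.0,40.0],[0.52,-0.01,-0.02,-0.01,0.0,0.0,40.0],[0.52,0.0,-0.01,-0.01,0.0,0.0,40.0]]]
```

```bash
python3 -m crank '[[[0.5,0,-0.02,0,0,0,40],[0.6,0,-0.02,0,0,0,40],[0.5,0,-0.02,0,0,0,40],[0.4,0,0,0,0,0,40],[0,0,0,0,0,0,40],[0,0,0,0,0,0,40],[0,0,0,0,0,0,40],[0,0,0,0,0,0,40]]]'
python3 plan.py 496.2 -329 27 -0.198 40 4
```

```text
clock: 35.73
tool_pos: [496.8, -329.6, 42.3]
tool_rot: [[0.002, 0.979, -0.201], [-0.001, -0.201, -0.979], [-1.0, 0.002, 0.0]]
wrist_force: [-0.0, -0.1, -5.2]
grip_width: 50.0
[[[0.13,-0.01,0.0,-0.01,0.0,0.0,40.0],[0.13,0.0,0.0,-0.01,0.0,0.0,40.0],[0.12,-0.01,-0.01,-0.01,0.0,0.0,40.0],[0.13,0.0,0.0,-0.01,0.0,0.0,40.0]]]
```

```bash
python3 -m crank '[[[0.15,-0.01,-0.01,0,0,0,40],[0.15,0,-0.01,0,0,0,40],[0.1,0,0,0,0,0,40],[0.05,0,0,0,0,0,40],[0,0,0,0,0,0,40],[0,0,0,0,0,0,40]]]'
```

```text
clock: 36.23
tool_pos: [495.9, -328.2, 27.4]
tool_rot: [[-0.0, 0.98, -0.201], [0.0, -0.201, -0.98], [-1.0, -0.0, -0.0]]
wrist_force: [0.4, 0.1, -5.5]
grip_width: 49.6
```

```bash
python3 -m crank '[[[0.05,0,0,0,0,0,40],[0,0,0,0,0,0,40],[0,0,0,0,0,0,40]]]'
```

```text
clock: 36.48
tool_pos: [496.2, -328.4, 26.5]
tool_rot: [[0.001, 0.98, -0.201], [-0.0, -0.201, -0.98], [-1.0, 0.001, -0.0]]
wrist_force: [-2.1, 1.3, 1.8]
grip_width: 49.6
```

```bash
python3 -m crank '[[[0,0,0,0,0,0,70],[0,0,0,0,0,0,70],[0,0,0,0,0,0,70],[0,0,0,0,0,0,70],[0,0,0,0,0,0,70]]]'
python3 -m crank '[[[-0.3,0,0,0,0,0,70],[-0.7,0,0,0,0,0,70],[-0.9,0,0,0,0,0,70],[-0.9,0,0,0,0,0,70],[-0.9,0,0,0,0,0,70],[-0.9,0,0,0,0,0,70],[-0.9,0,0,0,0,0,70],[-0.5,0,0,0,0,0,70],[0,0,0,0,0,0,70],[0,0,0,0,0,0,70]]]'
python3 -c "
from h import *
d=snap('side','s3');crop(d,'c14',255,270,100,110,5)"
```

```text
clock: 36.9
tool_pos: [496.1, -328.3, 26.1]
tool_rot: [[0.0, 0.98, -0.201], [-0.0, -0.201, -0.98], [-1.0, 0.0, 0.0]]
wrist_force: [-0.0, -0.9, 1.1]
grip_width: 68.4
clock: 37.73
tool_pos: [496.3, -328.5, 207.1]
tool_rot: [[0.002, 0.98, -0.201], [-0.0, -0.201, -0.98], [-1.0, 0.002, 0.0]]
wrist_force: [-0.4, -0.3, -0.8]
grip_width: 70.1
```

View pics/c14.png

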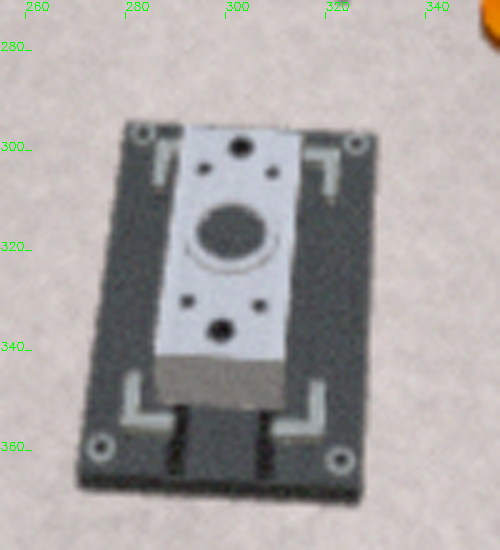

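```bash
python3 plan.py 555.9 322.2 180 -0.027 87 26
```

```text
[[[0.03,-0.09,-0.83,-0.06,0.0,0.0,87.0],[0.03,-0.09,-0.83,-0.06,0.0,0.0,87.0],[0.03,-0.08,-0.83,-0.06,0.0,0.0,87.0],[0.03,-0.08,-0.83,-0.06,0.0,0.0,87.0],[0.03,-0.07,-0.83,-0.06,0.0,0.0,87.0],[0.03,-0.07,-0.84,-0.06,0.0,0.0,87.0],[0.03,-0.06,-0.84,-0.06,0.0,0.0,87.0],[0.03,-0.06,-0.84,-0.06,0.0,0.0,87.0],[0.04,-0.05,-0.84,-0.06,0.0,0.0,87.0],[0.03,-0.04,-0.84,-0.06,0.0,0.0,87.0]]]
[[[0.04,-0.04,-0.84,-0.06,0.0,0.0,87.0],[0.03,-0.03,-0.84,-0.06,0.0,0.0,87.0],[0.04,-0.03,-0.84,-0.06,0.0,0.0,87.0],[0.03,-0.02,-0.84,-0.06,0.0,0.0,87.0],[0.04,-0.02,-0.84,-0.06,0.0,0.0,87.0],[0.03,-0.01,-0.84,-0.06,0.0,0.0,87.0],[0.04,-0.01,-0.83,-0.06,0.0,0.0,87.0],[0.03,0.0,-0.84,-0.06,0.0,0.0,87.0],[0.04,0.0,-0.83,-0.06,0.0,0.0,87.0],[0.03,0.01,-0.84,-0.06,0.0,0.0,87.0]]]
[[[0.04,0.01,-0.83,-0.06,0.0,0.0,87.0],[0.03,0.02,-0.84,-0.06,0.0,0.0,87.0],[0.04,0.02,-0.83,-0.06,0.0,0.0,87.0],[0.03,0.03,-0.83,-0.06,0.0,0.0,87.0],[0.04,0.03,-0.84,-0.06,0.0,0.0,87.0],[0.03,0.03,-0.83,-0.06,0.0,0.0,87.0]]]
```

```bash
python3 -m crank '[[[0.03,-0.09,-0.83,-0.06,0,0,87],[0.03,-0.09,-0.83,-0.06,0,0,87],[0.03,-0.08,-0.83,-0.06,0,0,87],[0.03,-0.08,-0.83,-0.06,0,0,87],[0.03,-0.07,-0.83,-0.06,0,0,87],[0.03,-0.07,-0.84,-0.06,0,0,87],[0.03,-0.06,-0.84,-0.06,0,0,87],[0.03,-0.06,-0.84,-0.06,0,0,87],[0.03,-0.05,-0.84,-0.06,0,0,87],[0.03,-0.04,-0.84,-0.06,0,0,87]]]'
python3 -m crank '[[[0.04,-0.04,-0.84,-0.06,0,0,87],[0.03,-0.03,-0.84,-0.06,0,0,87],[0.03,-0.03,-0.84,-0.06,0,0,87],[0.03,-0.02,-0.84,-0.06,0,0,87],[0.03,-0.02,-0.84,-0.06,0,0,87],[0.03,-0.01,-0.84,-0.06,0,0,87],[0.03,-0.01,-0.84,-0.06,0,0,87],[0.03,0,-0.84,-0.06,0,0,87],[0.03,0,-0.84,-0.06,0,0,87],[0.03,0.01,-0.84,-0.06,0,0,87]]]'
python3 plan.py 555.9 322.2 180 -0.027 87 6
```

```text
clock: 38.62
tool_pos: [518.2, -76.6, 195.8]
tool_rot: [[-0.002, 0.99, -0.139], [-0.0, -0.139, -0.99], [-1.0, -0.002, 0.0]]
wrist_force: [0.7, -0.3, 0.5]
grip_width: 86.9
clock: 39.45
tool_pos: [541.8, 174.1, 186.4]
tool_rot: [[-0.002, 0.997, -0.076], [-0.001, -0.076, -0.997], [-1.0, -0.002, 0.001]]
wrist_force: [-0.8, -0.0, -0.5]
grip_width: 87.0
[[[0.03,0.02,-0.83,-0.08,0.0,0.0,87.0],[0.04,0.02,-0.83,-0.08,0.0,0.0,87.0],[0.03,0.03,-0.82,-0.08,0.0,0.0,87.0],[0.04,0.03,-0.83,-0.08,0.0,0.0,87.0],[0.03,0.04,-0.82,-0.08,0.0,0.0,87.0],[0.04,0.05,-0.83,-0.08,0.0,0.0,87.0]]]
```

```bash
python3 -m crank '[[[0.03,0.02,-0.83,-0.07,0,0,87],[0.03,0.02,-0.83,-0.07,0,0,87],[0.03,0.03,-0.83,-0.07,0,0,87],[0.03,0.03,-0.83,-0.07,0,0,87],[0.03,0.03,-0.83,-0.07,0,0,87],[0,0,-0.5,0,0,0,87],[0,0,0,0,0,0,87],[0,0,0,0,0,0,87],[0,0,0,0,0,0,87]]]'
python3 plan.py 555.9 322.2 68 -0.027 87 6
```

```text
clock: 40.2
tool_pos: [555.1, 310.4, 182.8]
tool_rot: [[-0.0, 0.999, -0.042], [-0.001, -0.042, -0.999], [-1.0, -0.0, 0.001]]
wrist_force: [-0.1, -1.4, 0.2]
grip_width: 86.8
[[[0.64,0.0,-0.07,-0.02,0.0,0.0,87.0],[0.64,0.0,-0.07,-0.02,0.0,0.0,87.0],[0.64,0.0,-0.06,-0.02,0.0,0.0,87.0],[0.64,0.0,-0.07,-0.02,0.0,0.0,87.0],[0.63,0.01,-0.06,-0.02,0.0,0.0,87.0],[0.64,0.01,-0.07,-0.02,0.0,0.0,87.0]]]
```

```bash
python3 -m crank '[[[0.3,0.02,-0.4,-0.1,0,0,87],[0.6,0,0,-0.04,0,0,87],[0.7,0,0,0,0,0,87],[0.7,0,0,0,0,0,87],[0.7,0,0,0,0,0,87],[0.5,0,0,0,0,0,87],[0.3,0,0,0,0,0,87],[0,0,0,0,0,0,87],[0,0,0,0,0,0,87]]]'
python3 plan.py 555.9 322.2 68 -0.027 87 1
```

```text
clock: 40.95
tool_pos: [556.1, 323.9, 69.3]
tool_rot: [[-0.0, 1.0, -0.026], [-0.0, -0.026, -1.0], [-1.0, -0.0, 0.0]]
wrist_force: [-0.3, -0.4, 0.4]
grip_width: 87.2
[[[0.04,0.0,0.06,0.01,0.0,0.0,87.0]]]
```

Straight pose; correct slightly and grip.

```bash
python3 -m crank '[[[0.04,0,0.05,0,0,0,87],[0,0,0,0,0,0,40],[0,0,0,0,0,0,20],[0,0,0,0,0,0,20],[0,0,0,0,0,0,20],[0,0,0,0,0,0,20],[0,0,0,0,0,0,20],[0,0,0,0,0,0,20],[0,0,0,0,0,0,20],[0,0,0,0,0,0,20]]]' 35
python3 -m crank '[[[0,0,0,0,0,0,20],[0,0,0,0,0,0,20],[0,0,0,0,0,0,20],[0,0,0,0,0,0,20]]]'
```

```text
clock: 41.78
tool_pos: [555.9, 322.5, 68.0]
tool_rot: [[-0.0, 1.0, -0.026], [0.0, -0.026, -1.0], [-1.0, -0.0, -0.0]]
wrist_force: [-0.0, -0.3, 0.2]
grip_width: 35.4
clock: 42.12
tool_pos: [555.9, 322.5, 68.0]
tool_rot: [[0.0, 1.0, -0.026], [0.0, -0.026, -1.0], [-1.0, -0.0, -0.0]]
wrist_force: [0.4, -0.4, 0.8]
grip_width: 27.7
```

```bash
python3 -m crank '[[[-0.4,0,0,0,0,0,20],[-0.7,0,0,0,0,0,20],[-0.9,0,0,0,0,0,20],[-0.9,0,0,0,0,0,20],[-0.9,0,0,0,0,0,20],[-0.9,0,0,0,0,0,20],[-0.9,0,0,0,0,0,20],[-0.4,0,0,0,0,0,20],[0,0,0,0,0,0,20],[0,0,0,0,0,0,20]]]'
python3 plan.py 544.5 42.8 230 k 20 14
```

```text
clock: 42.95
tool_pos: [555.6, 322.4, 247.2]
tool_rot: [[-0.001, 1.0, -0.026], [-0.0, -0.026, -1.0], [-1.0, -0.001, 0.0]]
wrist_force: [0.2, -0.2, -8.0]
grip_width: 27.9
[[[0.04,-0.01,0.67,0.0,0.0,0.0,20.0],[0.04,-0.01,0.67,0.0,0.0,0.0,20.0],[0.04,-0.01,0.67,0.0,0.0,0.0,20.0],[0.04,-0.01,0.67,0.0,0.0,0.0,20.0],[0.04,-0.01,0.66,0.0,0.0,0.0,20.0],[0.04,-0.01,0.67,0.0,0.0,0.0,20.0],[0.04,-0.01,0.66,0.0,0.0,0.0,20.0],[0.04,-0.01,0.67,0.0,0.0,0.0,20.0],[0.04,-0.01,0.66,0.0,0.0,0.0,20.0],[0.04,-0.01,0.67,0.0,0.0,0.0,20.0]]]
[[[0.04,-0.01,0.66,0.0,0.0,0.0,20.0],[0.05,-0.01,0.67,0.0,0.0,0.0,20.0],[0.04,-0.01,0.66,0.0,0.0,0.0,20.0],[0.05,0.0,0.67,0.0,0.0,0.0,20.0]]]
```

```bash
python3 -m crank '[[[0.02,0,0.3,0,0,0,20],[0.04,-0.01,0.67,0,0,0,20],[0.04,-0.01,0.67,0,0,0,20],[0.04,-0.01,0.67,0,0,0,20],[0.04,-0.01,0.67,0,0,0,20],[0.04,-0.01,0.67,0,0,0,20],[0.04,-0.01,0.67,0,0,0,20],[0.04,-0.01,0.67,0,0,0,20],[0.04,-0.01,0.67,0,0,0,20],[0.04,-0.01,0.67,0,0,0,20]]]'
python3 -m crank '[[[0.04,-0.01,0.66,0,0,0,20],[0.04,-0.01,0.66,0,0,0,20],[0.04,-0.01,0.66,0,0,0,20],[0.04,-0.01,0.66,0,0,0,20],[0.02,0,0.32,0,0,0,20],[0,0,0,0,0,0,20],[0,0,0,0,0,0,20],[0,0,0,0,0,0,20],[0,0,0,0,0,0,20]]]'
python3 plan.py 544.5 42.8 75 -0.027 20 7
```

```text
clock: 43.78
tool_pos: [547.0, 130.7, 234.4]
tool_rot: [[-0.003, 1.0, -0.026], [-0.001, -0.026, -1.0], [-1.0, -0.003, 0.002]]
wrist_force: [1.3, 0.1, -7.4]
grip_width: 28.0
clock: 44.53
tool_pos: [544.7, 45.4, 230.8]
tool_rot: [[-0.001, 1.0, -0.024], [0.0, -0.024, -1.0], [-1.0, -0.001, -0.0]]
wrist_force: [0.2, 0.7, -6.4]
grip_width: 27.8
[[[0.74,0.0,0.01,0.0,0.0,0.0,20.0],[0.74,0.0,0.01,0.0,0.0,0.0,20.0],[0.74,0.0,0.01,0.0,0.0,0.0,20.0],[0.74,0.0,0.01,0.0,0.0,0.0,20.0],[0.74,0.0,0.02,0.0,0.0,0.0,20.0],[0.75,0.0,0.01,0.0,0.0,0.0,20.0],[0.74,0.0,0.02,0.0,0.0,0.0,20.0]]]
```

```bash
python3 -m crank '[[[0.4,0,0.02,0,0,0,20],[0.8,0,0.02,0,0,0,20],[0.9,0,0.02,0,0,0,20],[0.9,0,0,0,0,0,20],[0.9,0,0,0,0,0,20],[0.7,0,0,0,0,0,20],[0.4,0,0,0,0,0,20],[0.15,0,0,0,0,0,20],[0,0,0,0,0,0,20],[0,0,0,0,0,0,20]]]'
python3 -m crank '[[[0,0,0,0,0,0,20],[0,0,0,0,0,0,20]]]'
```

```text
clock: 45.37
tool_pos: [545.5, 42.5, 77.6]
tool_rot: [[0.001, 1.0, -0.025], [0.0, -0.025, -1.0], [-1.0, 0.001, -0.0]]
wrist_force: [0.2, 0.9, -7.4]
grip_width: 27.7
clock: 45.53
tool_pos: [545.7, 42.4, 78.0]
tool_rot: [[0.002, 1.0, -0.026], [0.001, -0.026, -1.0], [-1.0, 0.002, -0.001]]
wrist_force: [0.3, -0.2, -7.1]
grip_width: 27.9
```

```bash
python3 -m crank '[[[0.15,-0.03,-0.01,0,0,0,20],[0.1,0,0,0,0,0,20],[0.05,0,0,0,0,0,20],[0,0,0,0,0,0,20],[0,0,0,0,0,0,20]]]'
python3 -m crank '[[[0.04,0,0,0,0,0,20],[0,0,0,0,0,0,20],[0,0,0,0,0,0,20]]]'
```

```text
clock: 45.95
tool_pos: [543.8, 42.7, 68.0]
tool_rot: [[-0.0, 1.0, -0.026], [0.0, -0.026, -1.0], [-1.0, -0.0, -0.0]]
wrist_force: [-3.6, 1.0, -0.6]
grip_width: 27.9
clock: 46.2
tool_pos: [543.9, 42.7, 68.0]
tool_rot: [[-0.0, 1.0, -0.026], [0.001, -0.026, -1.0], [-1.0, -0.0, -0.001]]
wrist_force: [-9.8, 0.4, 15.3]
grip_width: 28.0
```

```bash
python3 -m crank '[[[0,0,0,0,0,0,60],[0,0,0,0,0,0,60],[0,0,0,0,0,0,60],[0,0,0,0,0,0,60],[0,0,0,0,0,0,65]]]'; python3 -m crank '[[[-0.3,0,0,0,0,0,70],[-0.9,0,0,0,0,0,70],[-0.9,0,0,0,0,0,70],[-0.9,0,0,0,0,0,70],[-0.6,0,0,0,0,0,87],[0,0,0,0,0,0,87],[0,0,0,0,0,0,87]]]'
python3 plan.py 477.7 303.8 175 -0.056 87 12
```

```text
clock: 46.62
tool_pos: [544.2, 42.6, 66.6]
tool_rot: [[0.001, 1.0, -0.026], [0.0, -0.026, -1.0], [-1.0, 0.001, -0.0]]
wrist_force: [0.3, -0.8, -0.1]
grip_width: 53.4
clock: 47.2
tool_pos: [544.6, 42.6, 175.9]
tool_rot: [[0.002, 1.0, -0.026], [0.001, -0.026, -1.0], [-1.0, 0.002, -0.001]]
wrist_force: [0.3, -0.8, -0.5]
grip_width: 81.8
[[[0.0,-0.2,-0.72,0.02,0.0,0.0,87.0],[0.0,-0.21,-0.72,0.02,0.0,0.0,87.0],[0.0,-0.21,-0.72,0.02,0.0,0.0,87.0],[0.0,-0.21,-0.72,0.02,0.0,0.0,87.0],[0.0,-0.21,-0.72,0.02,0.0,0.0,87.0],[0.0,-0.21,-0.72,0.02,0.0,0.0,87.0],[0.01,-0.21,-0.72,0.02,0.0,0.0,87.0],[0.0,-0.22,-0.72,0.02,0.0,0.0,87.0],[0.01,-0.22,-0.71,0.02,0.0,0.0,87.0],[0.0,-0.22,-0.72,0.02,0.0,0.0,87.0]]]
[[[0.01,-0.22,-0.71,0.02,0.0,0.0,87.0],[0.0,-0.21,-0.72,0.02,0.0,0.0,87.0]]]
```

```bash
python3 -m crank '[[[0,-0.2,-0.72,0.02,0,0,87],[0,-0.21,-0.72,0.02,0,0,87],[0,-0.21,-0.72,0.02,0,0,87],[0,-0.21,-0.72,0.02,0,0,87],[0,-0.21,-0.72,0.02,0,0,87],[0,-0.21,-0.72,0.02,0,0,87],[0,-0.21,-0.72,0.02,0,0,87],[0,-0.22,-0.72,0.03,0,0,87],[0,-0.22,-0.72,0.03,0,0,87],[0,-0.22,-0.72,0.03,0,0,87]]]'
python3 -m crank '[[[0,-0.21,-0.71,0.03,0,0,87],[0,-0.22,-0.72,0.03,0,0,87],[0,0,0,0,0,0,87],[0,0,0,0,0,0,87],[0,0,0,0,0,0,87],[0,0,0,0,0,0,87]]]'
python3 plan.py 477.7 303.8 69.5 -0.056 87 5
```

```text
clock: 48.03
tool_pos: [487.0, 261.4, 173.4]
tool_rot: [[-0.002, 0.999, -0.05], [-0.001, -0.05, -0.999], [-1.0, -0.002, 0.001]]
wrist_force: [0.3, -0.6, -0.6]
grip_width: 87.1
clock: 48.53
tool_pos: [477.7, 302.9, 174.1]
tool_rot: [[-0.0, 0.998, -0.058], [-0.001, -0.058, -0.998], [-1.0, -0.0, 0.001]]
wrist_force: [-0.2, 0.1, 0.0]
grip_width: 86.8
[[[0.7,0.0,-0.01,0.0,0.0,0.0,87.0],[0.7,0.0,-0.01,0.0,0.0,0.0,87.0],[0.7,0.0,0.0,0.0,0.0,0.0,87.0],[0.69,0.0,-0.01,0.0,0.0,0.0,87.0],[0.7,0.0,0.0,0.0,0.0,0.0,87.0]]]
```

```bash
python3 -m crank '[[[0,0,0,0,0,0,60],[0,0,0,0,0,0,60],[0,0,0,0,0,0,60],[0,0,0,0,0,0,60],[0.7,0,-0.01,0,0,0,60],[0.7,0,0,0,0,0,60],[0.7,0,0,0,0,0,60],[0.7,0,0,0,0,0,60],[0.4,0,0,0,0,0,60],[0.28,0,0,0,0,0,60]]]'
python3 -m crank '[[[0,0,0,0,0,0,60],[0,0,0,0,0,0,20],[0,0,0,0,0,0,20],[0,0,0,0,0,0,20],[0,0,0,0,0,0,20],[0,0,0,0,0,0,20],[0,0,0,0,0,0,20],[0,0,0,0,0,0,20],[0,0,0,0,0,0,20],[0,0,0,0,0,0,20]]]'
```

```text
clock: 49.37
tool_pos: [476.8, 304.0, 68.8]
tool_rot: [[-0.001, 0.998, -0.056], [-0.001, -0.056, -0.998], [-1.0, -0.001, 0.001]]
wrist_force: [-0.3, 0.1, -0.7]
grip_width: 60.1
clock: 50.2
tool_pos: [477.7, 304.7, 70.6]
tool_rot: [[0.001, 0.998, -0.056], [0.001, -0.056, -0.998], [-1.0, 0.001, -0.001]]
wrist_force: [0.6, -0.1, 4.2]
grip_width: 29.4
```

```bash
python3 -m crank '[[[-0.4,0,0,0,0,0,20],[-0.7,0,0,0,0,0,20],[-0.9,0,0,0,0,0,20],[-0.9,0,0,0,0,0,20],[-0.9,0,0,0,0,0,20],[-0.9,0,0,0,0,0,20],[-0.9,0,0,0,0,0,20],[-0.4,0,0,0,0,0,20],[0,0,0,0,0,0,20],[0,0,0,0,0,0,20]]]'
python3 plan.py 541.9 -8.2 235 k 20 16
```

```text
clock: 51.03
tool_pos: [477.0, 304.3, 249.2]
tool_rot: [[-0.001, 0.998, -0.056], [-0.001, -0.056, -0.998], [-1.0, -0.001, 0.001]]
wrist_force: [-0.4, 1.5, -6.3]
grip_width: 29.0
[[[0.03,0.17,0.64,0.0,0.0,0.0,20.0],[0.03,0.17,0.64,0.0,0.0,0.0,20.0],[0.03,0.17,0.64,0.0,0.0,0.0,20.0],[0.03,0.17,0.64,0.0,0.0,0.0,20.0],[0.03,0.17,0.64,0.0,0.0,0.0,20.0],[0.03,0.17,0.64,0.0,0.0,0.0,20.0],[0.03,0.17,0.64,0.0,0.0,0.0,20.0],[0.03,0.17,0.64,0.0,0.0,0.0,20.0],[0.03,0.17,0.64,0.0,0.0,0.0,20.0],[0.03,0.17,0.65,0.0,0.0,0.0,20.0]]]
[[[0.03,0.17,0.64,0.0,0.0,0.0,20.0],[0.03,0.17,0.65,0.0,0.0,0.0,20.0],[0.03,0.18,0.64,0.0,0.0,0.0,20.0],[0.03,0.17,0.65,0.0,0.0,0.0,20.0],[0.03,0.18,0.64,0.0,0.0,0.0,20.0],[0.03,0.17,0.65,0.0,0.0,0.0,20.0]]]
```

```bash
python3 -m crank '[[[0.01,0.08,0.3,0,0,0,20],[0.03,0.17,0.64,0,0,0,20],[0.03,0.17,0.64,0,0,0,20],[0.03,0.17,0.64,0,0,0,20],[0.03,0.17,0.64,0,0,0,20],[0.03,0.17,0.64,0,0,0,20],[0.03,0.17,0.64,0,0,0,20],[0.03,0.17,0.64,0,0,0,20],[0.03,0.17,0.64,0,0,0,20],[0.03,0.17,0.64,0,0,0,20]]]'
python3 -m crank '[[[0.03,0.17,0.65,0,0,0,20],[0.03,0.17,0.65,0,0,0,20],[0.03,0.17,0.65,0,0,0,20],[0.03,0.17,0.65,0,0,0,20],[0.03,0.17,0.65,0,0,0,20],[0.03,0.17,0.65,0,0,0,20],[0,0.1,0.34,0,0,0,20],[0,0,0,0,0,0,20],[0,0,0,0,0,0,20],[0,0,0,0,0,0,20]]]'
python3 -m crank '[[[0,0,0,0,0,0,20],[0,0,0,0,0,0,20]]]'
python3 plan.py 541.9 -8.2 78 -0.056 20 7
```

```text
clock: 51.87
tool_pos: [514.5, 118.1, 239.6]
tool_rot: [[-0.003, 0.998, -0.057], [-0.001, -0.057, -0.998], [-1.0, -0.003, 0.002]]
wrist_force: [-0.5, 0.5, -5.7]
grip_width: 29.0
clock: 52.7
tool_pos: [541.3, -7.6, 235.6]
tool_rot: [[-0.001, 0.998, -0.055], [0.0, -0.055, -0.998], [-1.0, -0.001, -0.0]]
wrist_force: [-0.4, 0.6, -6.0]
grip_width: 29.2
clock: 52.87
tool_pos: [541.7, -7.6, 236.1]
tool_rot: [[-0.0, 0.999, -0.054], [0.0, -0.054, -0.999], [-1.0, -0.0, -0.0]]
wrist_force: [0.3, 0.2, -5.1]
grip_width: 29.4
[[[0.75,0.0,0.0,0.0,0.0,0.0,20.0],[0.75,0.0,0.0,0.0,0.0,0.0,20.0],[0.75,0.0,0.0,0.0,0.0,0.0,20.0],[0.76,0.0,0.01,0.0,0.0,0.0,20.0],[0.75,0.0,0.0,0.0,0.0,0.0,20.0],[0.76,0.01,0.01,0.0,0.0,0.0,20.0],[0.75,0.0,0.0,0.0,0.0,0.0,20.0]]]
```

```bash
python3 -m crank '[[[0.4,0,0,0,0,0,20],[0.8,0,0.01,0,0,0,20],[0.9,0,0.01,0,0,0,20],[0.9,0,0,0,0,0,20],[0.9,0,0,0,0,0,20],[0.75,0,0,0,0,0,20],[0.4,0,0,0,0,0,20],[0.2,0,0,0,0,0,20],[0,0,0,0,0,0,20],[0,0,0,0,0,0,20]]]'
python3 -m crank '[[[0.1,-0.02,0,0,0,0,20],[0,0,0,0,0,0,20],[0,0,0,0,0,0,20]]]'
```

```text
clock: 53.7
tool_pos: [542.4, -9.1, 79.6]
tool_rot: [[0.001, 0.998, -0.056], [0.0, -0.056, -0.998], [-1.0, 0.001, -0.0]]
wrist_force: [1.2, -0.0, -4.6]
grip_width: 29.3
clock: 53.95
tool_pos: [541.6, -9.1, 76.5]
tool_rot: [[0.001, 0.998, -0.056], [0.0, -0.056, -0.998], [-1.0, 0.001, -0.001]]
wrist_force: [-0.2, 0.5, -4.8]
grip_width: 29.3
```

```bash
python3 -m crank '[[[0.1,0,-0.03,0,0,0,20],[0.06,0,0,0,0,0,20],[0.03,0,0,0,0,0,20],[0,0,0,0,0,0,20],[0,0,0,0,0,0,20]]]'
```

```text
clock: 54.37
tool_pos: [541.4, -8.1, 70.6]
tool_rot: [[0.0, 0.998, -0.056], [0.001, -0.056, -0.998], [-1.0, 0.0, -0.001]]
wrist_force: [-3.2, 0.5, 3.2]
grip_width: 29.0
```

Contact at the expected height. Release; on to the cup (mat at 400.4, 285.4, 79).

```bash
python3 -m crank '[[[0,0,0,0,0,0,60],[0,0,0,0,0,0,60],[0,0,0,0,0,0,60],[0,0,0,0,0,0,60],[0,0,0,0,0,0,65]]]'; python3 -m crank '[[[-0.3,0,0,0,0,0,70],[-0.9,0,0,0,0,0,70],[-0.9,0,0,0,0,0,70],[-0.9,0,0,0,0,0,70],[-0.8,0,0,0,0,0,80],[0,0,0,0,0,0,80],[0,0,0,0,0,0,80]]]'
python3 plan.py 400.4 285.4 185 -0.056 80 14
```

```text
clock: 54.78
tool_pos: [541.4, -8.4, 70.2]
tool_rot: [[0.0, 0.998, -0.056], [-0.0, -0.056, -0.998], [-1.0, 0.0, -0.0]]
wrist_force: [-0.7, 0.0, -0.1]
grip_width: 54.7
clock: 55.37
tool_pos: [542.1, -8.3, 186.0]
tool_rot: [[0.003, 0.998, -0.056], [0.001, -0.056, -0.998], [-1.0, 0.003, -0.001]]
wrist_force: [0.0, -0.2, -1.0]
grip_width: 78.2
[[[0.0,-0.38,-0.68,0.0,0.0,0.0,80.0],[0.0,-0.38,-0.68,0.0,0.0,0.0,80.0],[0.0,-0.38,-0.68,0.0,0.0,0.0,80.0],[0.0,-0.38,-0.68,0.0,0.0,0.0,80.0],[0.0,-0.37,-0.68,0.0,0.0,0.0,80.0],[0.0,-0.38,-0.68,0.0,0.0,0.0,80.0],[0.0,-0.37,-0.68,0.0,0.0,0.0,80.0],[0.0,-0.38,-0.68,0.0,0.0,0.0,80.0],[0.0,-0.37,-0.68,0.0,0.0,0.0,80.0],[0.01,-0.38,-0.68,0.0,0.0,0.0,80.0]]]
[[[0.0,-0.37,-0.68,0.0,0.0,0.0,80.0],[0.01,-0.38,-0.68,0.0,0.0,0.0,80.0],[0.0,-0.37,-0.67,0.0,0.0,0.0,80.0],[0.01,-0.38,-0.68,0.0,0.0,0.0,80.0]]]
```

```bash
python3 -m crank '[[[0,-0.38,-0.68,0,0,0,80],[0,-0.38,-0.68,0,0,0,80],[0,-0.38,-0.68,0,0,0,80],[0,-0.38,-0.68,0,0,0,80],[0,-0.38,-0.68,0,0,0,80],[0,-0.38,-0.68,0,0,0,80],[0,-0.37,-0.68,0,0,0,80],[0,-0.37,-0.68,0,0,0,80],[0,-0.37,-0.68,0,0,0,80],[0,-0.37,-0.68,0,0,0,80]]]'
python3 -m crank '[[[0,-0.37,-0.68,0,0,0,80],[0,-0.37,-0.68,0,0,0,80],[0,-0.37,-0.67,0,0,0,80],[0,-0.37,-0.68,0,0,0,80],[0,0,0,0,0,0,80],[0,0,0,0,0,0,80],[0,0,0,0,0,0,80],[0,0,0,0,0,0,80],[0,0,0,0,0,0,80]]]'
python3 plan.py 400.4 285.4 79 -0.056 80 5
```

```text
clock: 56.2
tool_pos: [438.9, 202.3, 183.3]
tool_rot: [[-0.001, 0.998, -0.056], [-0.001, -0.056, -0.998], [-1.0, -0.001, 0.001]]
wrist_force: [0.7, 0.5, 0.0]
grip_width: 80.2
clock: 56.95
tool_pos: [400.7, 284.4, 184.0]
tool_rot: [[-0.0, 0.998, -0.058], [-0.0, -0.058, -0.998], [-1.0, -0.0, 0.0]]
wrist_force: [-1.3, 0.2, -0.1]
grip_width: 79.9
[[[0.7,0.0,-0.01,0.0,0.0,0.0,80.0],[0.7,0.0,-0.01,0.0,0.0,0.0,80.0],[0.7,0.0,0.0,0.0,0.0,0.0,80.0],[0.7,-0.01,-0.01,0.0,0.0,0.0,80.0],[0.7,0.0,0.0,0.0,0.0,0.0,80.0]]]
```

```bash
python3 -m crank '[[[0.7,0,-0.01,0,0,0,80],[0.7,0,0,0,0,0,80],[0.7,0,0,0,0,0,80],[0.7,0,0,0,0,0,80],[0.4,0,0,0,0,0,80],[0.28,0,0,0,0,0,80],[0,0,0,0,0,0,80],[0,0,0,0,0,0,80]]]' 35
python3 -m crank '[[[0,0,0,0,0,0,30],[0,0,0,0,0,0,30],[0,0,0,0,0,0,30],[0,0,0,0,0,0,30],[0,0,0,0,0,0,30],[0,0,0,0,0,0,30],[0,0,0,0,0,0,30],[0,0,0,0,0,0,30],[0,0,0,0,0,0,30],[0,0,0,0,0,0,30]]]'
```

```text
clock: 57.62
tool_pos: [400.6, 285.4, 80.0]
tool_rot: [[0.0, 0.998, -0.057], [-0.0, -0.057, -0.998], [-1.0, 0.0, 0.0]]
wrist_force: [0.4, 0.4, 0.6]
grip_width: 80.1
clock: 58.45
tool_pos: [400.2, 285.7, 79.8]
tool_rot: [[-0.0, 0.998, -0.056], [0.0, -0.056, -0.998], [-1.0, -0.0, -0.0]]
wrist_force: [-1.1, 0.4, 1.1]
grip_width: 38.6
```

```bash
python3 -m crank '[[[-0.4,0,0,0,0,0,30],[-0.7,0,0,0,0,0,30],[-0.9,0,0,0,0,0,30],[-0.9,0,0,0,0,0,30],[-0.9,0,0,0,0,0,30],[-0.9,0,0,0,0,0,30],[-0.9,0,0,0,0,0,30],[-0.4,0,0,0,0,0,30],[0,0,0,0,0,0,30],[0,0,0,0,0,0,30]]]'
python3 plan.py 539.1 -65.1 250 k 30 20
```

```text
clock: 59.28
tool_pos: [400.1, 285.4, 258.9]
tool_rot: [[-0.0, 0.998, -0.056], [-0.0, -0.056, -0.998], [-1.0, -0.0, 0.0]]
wrist_force: [-1.2, 0.3, -6.6]
grip_width: 38.8
[[[0.02,0.26,0.57,0.0,0.0,0.0,30.0],[0.01,0.26,0.57,0.0,0.0,0.0,30.0],[0.02,0.26,0.57,0.0,0.0,0.0,30.0],[0.01,0.26,0.57,0.0,0.0,0.0,30.0],[0.02,0.27,0.57,0.0,0.0,0.0,30.0],[0.01,0.26,0.57,0.0,0.0,0.0,30.0],[0.02,0.27,0.57,0.0,0.0,0.0,30.0],[0.01,0.26,0.57,0.0,0.0,0.0,30.0],[0.02,0.27,0.57,0.0,0.0,0.0,30.0],[0.01,0.26,0.57,0.0,0.0,0.0,30.0]]]
[[[0.02,0.27,0.57,0.0,0.0,0.0,30.0],[0.01,0.26,0.57,0.0,0.0,0.0,30.0],[0.02,0.27,0.57,0.0,0.0,0.0,30.0],[0.01,0.26,0.57,0.0,0.0,0.0,30.0],[0.02,0.27,0.57,0.0,0.0,0.0,30.0],[0.01,0.26,0.57,0.0,0.0,0.0,30.0],[0.02,0.27,0.57,0.0,0.0,0.0,30.0],[0.01,0.26,0.57,0.0,0.0,0.0,30.0],[0.02,0.27,0.57,0.0,0.0,0.0,30.0],[0.01,0.26,0.58,0.0,0.0,0.0,30.0]]]
```

```bash
python3 -m crank '[[[0.01,0.13,0.28,0,0,0,30],[0.01,0.26,0.57,0,0,0,30],[0.01,0.26,0.57,0,0,0,30],[0.01,0.26,0.57,0,0,0,30],[0.01,0.26,0.57,0,0,0,30],[0.01,0.26,0.57,0,0,0,30],[0.01,0.26,0.57,0,0,0,30],[0.01,0.26,0.57,0,0,0,30],[0.01,0.26,0.57,0,0,0,30],[0.01,0.26,0.57,0,0,0,30]]]'
python3 -m crank '[[[0.01,0.27,0.57,0,0,0,30],[0.01,0.27,0.57,0,0,0,30],[0.01,0.27,0.57,0,0,0,30],[0.01,0.27,0.57,0,0,0,30],[0.01,0.27,0.57,0,0,0,30],[0.01,0.27,0.57,0,0,0,30],[0.01,0.27,0.57,0,0,0,30],[0.01,0.27,0.57,0,0,0,30],[0.01,0.27,0.57,0,0,0,30],[0.01,0.27,0.57,0,0,0,30]]]'
python3 -m crank '[[[0,0.13,0.3,0,0,0,30],[0,0,0,0,0,0,30],[0,0,0,0,0,0,30],[0,0,0,0,0,0,30],[0,0,0,0,0,0,30],[0,0,0,0,0,0,30]]]'
python3 plan.py 539.1 -65.1 90 -0.056 30 7
```

```text
clock: 60.12
tool_pos: [464.7, 117.4, 254.9]
tool_rot: [[-0.003, 0.998, -0.057], [-0.001, -0.057, -0.998], [-1.0, -0.002, 0.002]]
wrist_force: [0.8, 0.1, -5.4]
grip_width: 39.0
clock: 60.95
tool_pos: [535.6, -57.6, 251.9]
tool_rot: [[-0.003, 0.998, -0.057], [-0.001, -0.057, -0.998], [-1.0, -0.003, 0.001]]
wrist_force: [-0.7, -0.1, -5.3]
grip_width: 38.8
clock: 61.45
tool_pos: [539.7, -64.0, 253.6]
tool_rot: [[-0.0, 0.999, -0.054], [0.001, -0.054, -0.999], [-1.0, -0.0, -0.001]]
wrist_force: [0.2, -0.6, -4.6]
grip_width: 38.4
[[[0.78,0.0,0.01,0.0,0.0,0.0,30.0],[0.78,0.0,0.01,0.0,0.0,0.0,30.0],[0.78,0.0,0.0,0.0,0.0,0.0,30.0],[0.78,0.0,0.01,0.0,0.0,0.0,30.0],[0.78,-0.01,0.0,0.0,0.0,0.0,30.0],[0.78,0.0,0.01,0.0,0.0,0.0,30.0],[0.77,-0.01,0.0,0.0,0.0,0.0,30.0]]]
```

```bash
python3 -m crank '[[[0.4,0,0.01,0,0,0,30],[0.8,0,0.01,0,0,0,30],[0.9,0,0.01,0,0,0,30],[0.9,0,0,0,0,0,30],[0.9,0,0,0,0,0,30],[0.8,0,0,0,0,0,30],[0.5,0,0,0,0,0,30],[0.25,0,0,0,0,0,30],[0,0,0,0,0,0,30],[0,0,0,0,0,0,30]]]'
python3 -m crank '[[[0.1,0,0,0,0,0,30],[0,0,0,0,0,0,30],[0,0,0,0,0,0,30]]]'
```

```text
clock: 62.28
tool_pos: [539.9, -65.9, 90.5]
tool_rot: [[0.0, 0.998, -0.056], [-0.0, -0.056, -0.998], [-1.0, 0.0, 0.0]]
wrist_force: [0.3, -0.2, -4.8]
grip_width: 38.9
clock: 62.53
tool_pos: [540.2, -65.8, 87.9]
tool_rot: [[0.001, 0.998, -0.056], [0.0, -0.056, -0.998], [-1.0, 0.001, -0.0]]
wrist_force: [-0.5, -0.1, -5.9]
grip_width: 38.6
```

```bash
python3 -m crank '[[[0.12,-0.03,-0.02,0,0,0,30],[0.08,0,0,0,0,0,30],[0.05,0,0,0,0,0,30],[0.03,0,0,0,0,0,30],[0,0,0,0,0,0,30],[0,0,0,0,0,0,30]]]'
```

```text
clock: 63.03
tool_pos: [539.0, -65.2, 79.8]
tool_rot: [[0.0, 0.998, -0.056], [0.001, -0.056, -0.998], [-1.0, 0.0, -0.001]]
wrist_force: [-5.2, 1.1, 9.1]
grip_width: 38.9
```

```bash
python3 -m crank '[[[0,0,0,0,0,0,70],[0,0,0,0,0,0,70],[0,0,0,0,0,0,70],[0,0,0,0,0,0,70],[0,0,0,0,0,0,75]]]'; python3 -m crank '[[[-0.3,0,0,0,0,0,80],[-0.9,0,0,0,0,0,80],[-0.9,0,0,0,0,0,80],[-0.9,0,0,0,0,0,80],[-0.9,0,0,0,0,0,80],[-0.9,0,0,0,0,0,80],[-0.9,0,0,0,0,0,80],[-0.9,0,0,0,0,0,80],[-0.5,0,0,0,0,0,87],[0,0,0,0,0,0,87]]]'
python3 -m crank '[[[0,-0.1,-0.8,0,0,0,87],[0,-0.1,-0.9,0,0,0,87],[0,0,0,0,0,0,87],[0,0,0,0,0,0,87],[0,0,0,0,0,0,87],[0,0,0,0,0,0,87]]]'
python3 -c "
from h import *
d=snap('wrist','w9');crop(d,'c15',270,60,150,170,4)
s=snap('side','s9');crop(s,'c16',255,165,130,210,3)"
```

```text
clock: 63.45
tool_pos: [539.1, -65.3, 78.8]
tool_rot: [[0.0, 0.998, -0.056], [-0.0, -0.056, -0.998], [-1.0, 0.0, 0.0]]
wrist_force: [0.7, 0.3, 0.4]
grip_width: 63.9
clock: 64.28
tool_pos: [540.2, -65.7, 296.1]
tool_rot: [[0.006, 0.998, -0.056], [0.001, -0.056, -0.998], [-1.0, 0.006, -0.001]]
wrist_force: [0.5, -0.7, 0.3]
grip_width: 84.9
clock: 64.78
tool_pos: [535.7, -15.2, 291.8]
tool_rot: [[-0.0, 0.998, -0.058], [-0.0, -0.058, -0.998], [-1.0, -0.0, 0.0]]
wrist_force: [-0.3, 0.5, -0.3]
grip_width: 87.1
```

View pics/w9.png

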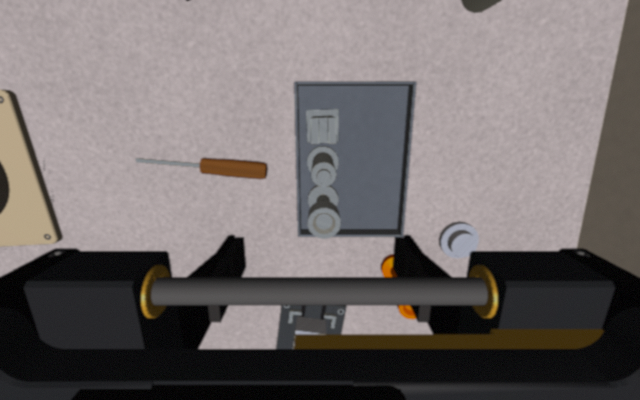

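View pics/c16.png

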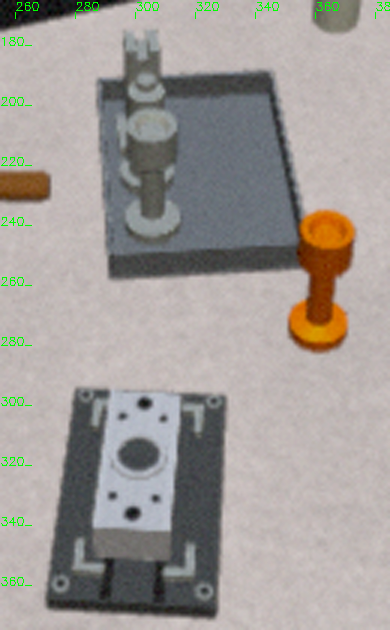

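View pics/s9.png

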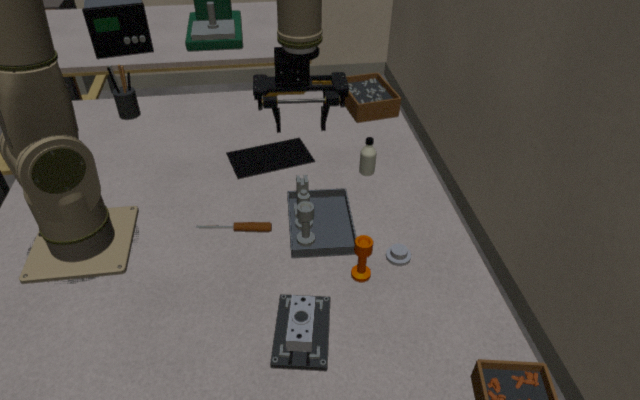

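```bash
python3 -c "
from h import *
a=load('side0')['frame'];b=load('s9')['frame']
for n,(x,y,w,h) in dict(sq=(294,172,18,16),rd=(297,190,16,10),cup=(295,200,22,45)).items():
  t=a[y:y+h,x:x+w]; r=cv2.matchTemplate(b[y-6:y+h+6,x-6:x+w+6],t,cv2.TM_CCOEFF_NORMED);print(n,cv2.minMaxLoc(r)[1],np.array(cv2.minMaxLoc(r)[3])-6)
d=snap('top','t9');crop(d,'c17',415,185,100,80,7);crop(d,'c18',280,140,110,95,6)"
```

```text
sq 0.9404340982437134 [-1  0]
rd 0.9510741829872131 [0 0]
cup 0.9567010998725891 [0 0]
```

View pics/c17.png

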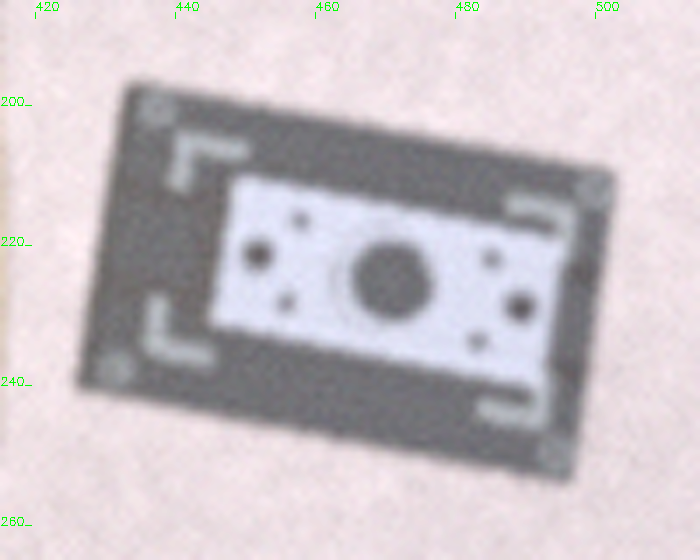

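View pics/c18.png

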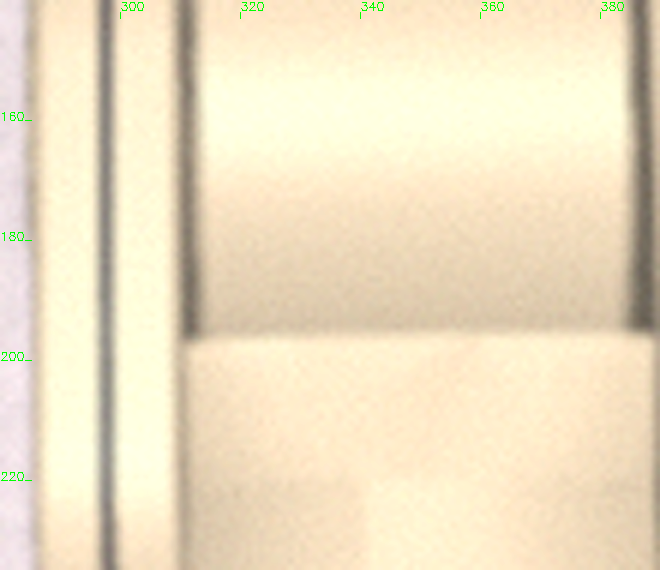

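```bash
python3 -c "
from h import *
d=load('t9')
c=back(d,np.array([[236,175],[569,232],[543,388],[210,326]])/7+[415,185],52);print(c.round(1).tolist(),c.mean(0))
l=back(d,np.array([[175,132],[580,205],[548,427],[147,358]])/7+[415,185],24);print(l.mean(0))
b=back(d,np.array([[128,80],[615,170],[572,482],[78,388]])/7+[415,185],16);print(b.mean(0))
s=load('s9')
# side: block top corners from c16 (3x,255,165)
c=back(s,np.array([[110,392],[183,392],[170,530],[93,527]])/3+[255,165],52);print(c.mean(0))
b=back(s,np.array([[76,388],[227,396],[216,612],[47,603]])/3+[255,165],16);print(b.mean(0))
"
```

```text
[[531.8, -280.0, 52.0], [511.8, -389.4, 52.0], [460.2, -378.0, 52.0], [481.5, -269.3, 52.0]] [ 496.34341557 -329.18006457   52.        ]
[ 497.13999773 -329.82034331   24.        ]
[ 497.7270694  -327.59484502   16.        ]
[ 498.77041869 -331.38902132   52.        ]
[ 499.92758643 -333.90566628   16.        ]
```

```bash
python3 -c "
from h import *
d=load('w9');crop(d,'c19',285,75,130,165,5)"
```

```text
(no output)
```

View pics/c19.png

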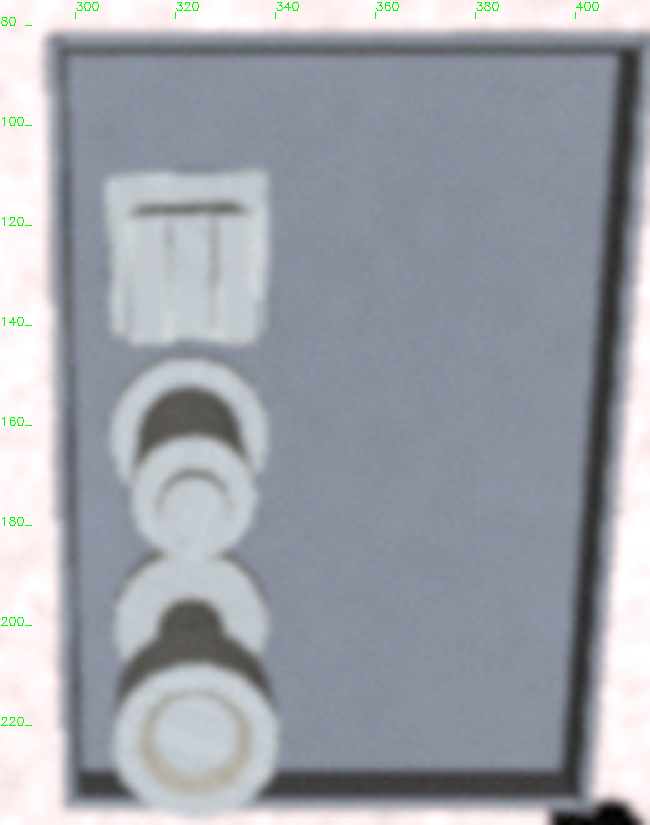

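```bash
python3 -c "
from h import *
d=load('w9')
for p,z in [([195,738],114),([195,507],114),([187,278],114)]: print(back(d,np.array([p])/5+[285,75],z).round(1))
s=robot.get_state();print(abs(s['joint_vel']).max(),s['wrist_force'],s['clock']); print(robot.finish_job())"
```

```text
[[537.6 -64.2 114. ]]
[[540.5  -8.1 114. ]]
[[541.4  42.9 114. ]]
0.004466742834332135 [0.01910373 0.58394885 0.10102665] 64.9333
the job is handed in; nothing more can be done
None
```

I've handed the job in at 64.9 s of the 141 s allowed. All the steps are done, and my checks found nothing out of tolerance; the hand-in gave no verdict.

I moved the cup, round and square anvils onto the mat one at a time. Then I laid the nest block on the bolster plate and stood each anvil back in the tray at the arm position recorded when I first gripped it.

- **Anvils on the mat:** a side picture showed all three upright before I touched the block, and the block had not moved.
- **Anvils back in the tray:** all three stand upright. The last wrist picture puts the cup and round anvils within about 1 mm of where they started, and the square anvil about 2.5 mm off in x. The side-view match showed no shift for the cup and round, and one pixel (about 2 mm) for the square. The limit is 15 mm.
- **Block on the bolster:** it lies nest up and flat between the locators, within 3 mm of the plate's centre in both the top and side pictures. The limit is 11 mm.
- **Camera disagreement:** the side camera's absolute positions differ from the top camera's by 2 to 6 mm, so I compared positions within one picture only.
- **Not checked:** the arm blocked the top camera's view of the tray at the end, so the final anvil check rests on the wrist and side pictures. The hub, oil bottle, screwdriver and orange look-alike look unmoved in the last side picture, but I did not measure them.

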